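# Change the syringes in the syringe pump

## Task

Change over the syringe pump: swing the waste box's lid right back so that it stays open by itself, lift the pump's sprung clamp bar and turn it aside, put every used syringe from the pump into the waste box, and lay each fresh syringe from the bench squarely into a cradle of its own, centred and with its nozzle pointing away from the pusher block, as the used ones lay. Then, with the bar still aside until all of that is done, turn it back across the cradles and let it down so that it clamps the fresh syringes; leave the lid open and the other things on the bench where they are.

Things in the scene. Friction and masses are not known exactly. Their poses are not given: they have to be found in the camera images.
- pump: fixed syringe pump, deck 225 x 205 mm, 30 mm high. Origin on the table below the middle cradle. x: towards its console (100 mm high, from x = 120 mm); y: towards its pusher block (from y = 102 mm, 78 mm high). 3 cradles along y, each two V supports (y = -50 to -30 and 18 to 42 mm, free for fingers between); a syringe lies nozzle to -y, flange just behind the rear V.
- clamp_post (a point): pivot of the clamp bar on its post at pump x = -93, y = 30 mm, at the height of the bar's underside (rises with the bar). The bar is flat aluminium, 14 mm wide, 10 mm thick, 186 mm long, and lies along pump +x across all cradles when it clamps.
- clamp_knob (a point): middle of the black knob standing upright on the bar's free end, 176 mm from the pivot and 26 mm above the bar's underside: a plain cylinder 20 mm thick, reaching from 10 mm (the bar's top) to 38 mm above the underside. It can turn between the fingers as the bar swings.
- clamp_lift (a joint): height of the bar, m: 0 lowest (underside 66 mm above the table), about 0.004 resting on a syringe, 0.040 highest. A spring pulls it down: with the bar's weight 4 N at the bottom, 10 N at the top. An aluminium block by the pivot (34 mm wide), on the pump +y side, stops it turning unless lifted over 0.022; turned aside and let go, it rests on the block at 0.022.
- clamp_turn (a joint): turn of the bar about its post, rad: 0 across the cradles, growing anticlockwise from above (knob swings to pump +y), at most 1.9; 1.57 lies along pump +y. Slight friction holds it. It drops off the block and clamps only within about 0.08 of 0.
- bin: fixed grey waste box with a lid: 140 (x) x 200 (y) mm, 85 mm high, walls 4 mm. Origin at its underside's centre, x towards the hinge side, y along the hinge.
- bin_lid (a joint): angle of the waste box's white lid (140 x 200 x 6 mm, 120 g), rad: 0 shut, 2.1 fully back on its stop. Let go below about 1.3 it falls shut, above about 1.6 it falls back open by itself.
- bin_lid_hinge (a point): middle of the lid's hinge line, on the far upper edge of the waste box (bin x = 70 mm, 85.5 mm above the table), running along the bin's y.
- bin_lid_handle (a point): grip point of the lid's black round knob, on the lid's outer face, 110 mm from the hinge line and 41 mm out from the lid's underside. The knob's head is 28 mm wide and reaches from 14 mm nearer the hinge to 14 mm beyond, 8 mm below to 8 mm above this point; its stem is 12 mm thick.
- pump_ch1 (a point): where the middle of a syringe's axis lies when it is seated in cradle 1 (pump x = -50 mm, y = 0, 60 mm above the table).
- pump_ch2 (a point): where the middle of a syringe's axis lies when it is seated in cradle 2 (pump x = 0 mm, y = 0, 60 mm above the table).
- pump_ch3 (a point): where the middle of a syringe's axis lies when it is seated in cradle 3 (pump x = 50 mm, y = 0, 60 mm above the table).
- used1: syringe, 60 g: round barrel 20 mm thick, 110 mm long; origin at mid-barrel on the axis (10 mm up when lying), x towards the nozzle (6 mm thick, tip at x = 68 mm). At the other end a flange 34 mm wide (y), 20 high (z), x = -55 to -58 mm, and a plunger rod with an 18 mm disc ending at x = -83 mm. A used one, in one of the cradles under the bar at the start; may be absent.
- used2: syringe, 60 g: round barrel 20 mm thick, 110 mm long; origin at mid-barrel on the axis (10 mm up when lying), x towards the nozzle (6 mm thick, tip at x = 68 mm). At the other end a flange 34 mm wide (y), 20 high (z), x = -55 to -58 mm, and a plunger rod with an 18 mm disc ending at x = -83 mm. A used one, in one of the cradles under the bar at the start; may be absent.
- used3: syringe, 60 g: round barrel 20 mm thick, 110 mm long; origin at mid-barrel on the axis (10 mm up when lying), x towards the nozzle (6 mm thick, tip at x = 68 mm). At the other end a flange 34 mm wide (y), 20 high (z), x = -55 to -58 mm, and a plunger rod with an 18 mm disc ending at x = -83 mm. A used one, in one of the cradles under the bar at the start; may be absent.
- fresh1: syringe, 60 g: round barrel 20 mm thick, 110 mm long; origin at mid-barrel on the axis (10 mm up when lying), x towards the nozzle (6 mm thick, tip at x = 68 mm). At the other end a flange 34 mm wide (y), 20 high (z), x = -55 to -58 mm, and a plunger rod with an 18 mm disc ending at x = -83 mm. A fresh one, lying on the bench at the start; may be absent.
- fresh1_nozzle (a point): tip of fresh1's nozzle, 68 mm from its origin along its x.
- fresh2: syringe, 60 g: round barrel 20 mm thick, 110 mm long; origin at mid-barrel on the axis (10 mm up when lying), x towards the nozzle (6 mm thick, tip at x = 68 mm). At the other end a flange 34 mm wide (y), 20 high (z), x = -55 to -58 mm, and a plunger rod with an 18 mm disc ending at x = -83 mm. A fresh one, lying on the bench at the start; may be absent.
- fresh2_nozzle (a point): tip of fresh2's nozzle, 68 mm from its origin along its x.
- bottle_a: amber bottle, 62 mm wide, 130 mm high, a bystander, loose on the bench: leave it where it stands. Origin at the centre of its underside.
- bottle_b: amber bottle, 52 mm wide, 100 mm high, a bystander, loose on the bench: leave it where it stands. Origin at the centre of its underside.
- beaker: small glass beaker, 66 mm wide, 70 mm high, a bystander, loose on the bench: leave it where it stands. Origin at the centre of its underside.
- jar: glass jar, 48 mm wide, 50 mm high, a bystander, loose on the bench: leave it where it stands. Origin at the centre of its underside.
- spatula: steel spatula, 160 mm long, a bystander, loose on the bench: leave it where it stands. Origin at the centre of its underside.
Not all that is in view belongs to the job. What is shaped like the bin but blue or yellow is not meant.

How it is judged (in metres and radians):
On the way, in this order (a step that is already met when the one before it is completed fails the run):
1. the clamp bar is lifted and turned aside, up on its block (value of joint clamp_turn above 1 rad and value of joint clamp_lift above 0.015 m), for 0.3 s.
2. with the bar aside, every used syringe is in the waste box and every fresh one lies in a cradle, nozzle away from the pusher (all of step 1 and (distance between fresh1 and pump_ch1 below 0.012 m or distance between fresh1 and pump_ch2 below 0.012 m or distance between fresh1 and pump_ch3 below 0.012 m) and angle between the x axis of each of fresh1, fresh2 and the y axis of pump, either way round below 0.12 rad and y of each of fresh1_nozzle, fresh2_nozzle in the frame of pump below -0.04 m and (distance between fresh2 and pump_ch1 below 0.012 m or distance between fresh2 and pump_ch2 below 0.012 m or distance between fresh2 and pump_ch3 below 0.012 m) and x of used1 in the frame of bin between -0.07 and 0.07 m and y of used1 in the frame of bin between -0.1 and 0.1 m and z of each of used1, used2, used3 in the frame of bin below 0.07 m and x of used2 in the frame of bin between -0.07 and 0.07 m and y of used2 in the frame of bin between -0.1 and 0.1 m and x of used3 in the frame of bin between -0.07 and 0.07 m and y of used3 in the frame of bin between -0.1 and 0.1 m), for 0.3 s.
At the end, for the whole second after the job is handed in: Each fresh syringe lies in a cradle (mid-barrel within 12 mm of its centre point, axis within 0.12 rad, nozzle to pump -y), each used one in the waste box; all at rest. Clamp bar back across (turn below 0.13 rad) and down (lift below 8 mm); lid open beyond 1.7 rad ((distance between fresh1 and pump_ch1 below 0.012 m or distance between fresh1 and pump_ch2 below 0.012 m or distance between fresh1 and pump_ch3 below 0.012 m) and angle between the x axis of each of fresh1, fresh2 and the y axis of pump, either way round below 0.12 rad and y of each of fresh1_nozzle, fresh2_nozzle in the frame of pump below -0.04 m and (distance between fresh2 and pump_ch1 below 0.012 m or distance between fresh2 and pump_ch2 below 0.012 m or distance between fresh2 and pump_ch3 below 0.012 m) and x of used1 in the frame of bin between -0.07 and 0.07 m and y of used1 in the frame of bin between -0.1 and 0.1 m and z of each of used1, used2, used3 in the frame of bin below 0.07 m and x of used2 in the frame of bin between -0.07 and 0.07 m and y of used2 in the frame of bin between -0.1 and 0.1 m and x of used3 in the frame of bin between -0.07 and 0.07 m and y of used3 in the frame of bin between -0.1 and 0.1 m and linear speed of each of fresh1, fresh2, used1, used2, used3 below 0.03 m/s and value of joint clamp_turn below 0.13 rad and value of joint clamp_lift below 0.008 m and value of joint bin_lid above 1.7 rad); the robot touches nothing.
It fails at once if bottle_a is shoved more than 5 cm or upset (distance of bottle_a from where it was at the start of the episode above 0.05 m or angle between bottle_a's own z axis and vertical above 0.7 rad).
It fails at once if bottle_b is shoved more than 5 cm or upset (distance of bottle_b from where it was at the start of the episode above 0.05 m or angle between bottle_b's own z axis and vertical above 0.7 rad).
It fails at once if beaker is shoved more than 5 cm or upset (distance of beaker from where it was at the start of the episode above 0.05 m or angle between beaker's own z axis and vertical above 0.7 rad).
It fails at once if jar is shoved more than 5 cm or upset (distance of jar from where it was at the start of the episode above 0.05 m or angle between jar's own z axis and vertical above 0.7 rad).
It fails at once if spatula is shoved more than 5 cm or upset (distance of spatula from where it was at the start of the episode above 0.05 m).
Of used1, used2, used3 only 2 to 3 are there at a start; the rules pass over those that are not, and their reading is None.
Of fresh1, fresh2 only 1 to 2 are there at a start; the rules pass over those that are not, and their reading is None.
At some moment in a run one of fresh1, fresh2 may be knocked a few centimetres aside while the robot is not near it.
Once in a run the grip may slacken for a moment while it holds something.
It also fails if it takes over 210 s, if anything falls off the work surface, if the arm or the gripper's body presses on something with over 40 N, if the wrist force passes 120 N, or if a joint passes its speed limit or range.

## Robot

A 6-joint arm with a two-finger parallel gripper is mounted at the origin on the work surface. World frame = base frame: x ahead of the robot, y to its left, z up, the work surface at z = 0. Lengths are in mm, angles in degrees, forces in N, time in s.
With the tool pointing down it reaches from about 300 to 850 mm from the base axis. Payload 4.2 kg.
Tool frame: the origin (TCP) lies midway between the tips of the shut fingers; the grasp point (between the pads) lies 19 mm behind it (env.hold_point_z is the z of the grasp point in the tool frame, in mm); z points along the fingers, y is the direction in which the jaws open and shut (so a half turn about z gives the same grasp; the last joint's range is limited). The gripper opens to 91 mm and grips with 3 to 60 N. Pads are 32 mm wide; open, the fingers measure 118 mm over their backs; the gripper's body (76 mm by 178 mm) begins 60 mm behind the grasp point.
Start: joints at [74.427, 18.312, 89.639, -0, 72.044, -1.146], TCP at [143.261, 556.884, 213.976] pointing down, gripper open.
Joint ranges: [-177.97, 177.97], [-48.28, 115.42], [12.27, 149.76], [-77.06, 257.06], [2.81, 150.46], [-146.56, 146.56]. Speed limits (degrees/s): [147.25, 147.25, 180, 180, 180, 180].

## Interface

Orientations are given as [roll, pitch, yaw] about the fixed x, y, z axes, in that order (R = Rz(yaw) Ry(pitch) Rx(roll)).
In Python, from workcell import env, grab_frame, camera_params, spotter gives the robot as it stands. The module is installed in compiled form; this text tells all that it offers.
- The arm moves only by the shell command python3 -m jog 'ROWS' [FORCE]. ROWS is text: rows parted by semicolons, each of 7 numbers parted by spaces: the turn, a rotation vector about the world's x, y, z in units of 5 degrees (1.0 is 5 degrees), then the shift along the world's x, y, z in units of 25 mm (1.0 is 25 mm), then the opening, from 0 (shut) to 1 (fully open). A call has 1 to 5 rows; each row is the pose to reach, as a shift and turn from the pose commanded when the call began; what a row does not reach only later rows make up. A row lasts 1/8 s, in which the tool goes at most 62.5 mm and 10.7 degrees, less where a joint would pass 70% of its speed; a pose out of reach is approached as far as the arm can. A call with a gripper value outside its range is refused whole. The fingers move at their own pace and stop on an object; FORCE is the grip in N (left out, the last holds). Time passes only in rows, so rows that repeat a pose let the fingers close. It gives the time, the measured TCP pose, the force and the opening at its end, in the units of the state.
- env.state(): the state, without advancing time (a new reading comes with each control period).
- grab_frame(name): name is "side" or "top" or "wrist"; returns the picture (384x512x3 uint8, red, green, blue); there is no depth.
- camera_params(name): a dict with "K" (3x3 intrinsics, pixels), "rvec" (rotation vector, rad) and "tvec" (3), from world to camera coordinates, as OpenCV has them. Camera axes: x right, y down, z forward; pixel columns grow to the right and rows downward; lengths in mm; the calibration is good to about 2 mm. A picture is of the moment at which its call begins: read the wrist's pose just before it. camera_params takes no time and is no camera call; for the wrist camera it gives the pose at the moment of the call.
- env.job_done(): hands the job in, once; it reports no verdict.
Trained networks look in the newest picture that a camera, given by its name, has taken for a name from the list of things; names that differ only in an ending like _2 or _b are one class to them, and where a whole thing is asked for, a point or a joint stands for the part that bears it (a point fixed in the world has none). Each returns a list of dicts, best first, with "conf" (0 to 1); they miss things now and then, are a little off and sometimes report something else, mostly with a low value. They report only what shows in the picture. A call takes as long as a camera call. They do not tell look-alikes from the thing itself.
- spotter.look_for(query, camera): "box" ([left, top, width, height] in pixels, round what is visible of it).
- spotter.trace(query, camera): "region" (384x512 bool, what is visible of it) and "box" ([left, top, width, height] in pixels, round what is visible of it).
The state is a dict: "time_s": time; "qpos": joint angles; "qvel": joint speeds; "effort": joint torques, N m; "ee_pos": TCP position; "ee_rot": TCP orientation; "force": force on the tool from outside, world axes, zero at the start; "torque": the same for the moment, N m; "gripper_width": finger opening in mm.
Only numpy, scipy, OpenCV 4.12 (cv2) and the standard library are available. Lean on these libraries where they do the work, as an engineer would, in place of code of your own. Each camera call takes 0.05 s, during which the arm holds its last target. There are 200 camera calls.

## Working session

There is one attempt and no reset: what is moved stays moved. The work goes in short steps, Python scripts to look and compute and a shell command to move; the robot and the scene stay as the last step left them, time stands still between calls to the robot, and variables do not carry over. Pictures are saved under pics/ and viewed, about 12 in all and at most 16, crops included, and the job is handed in when it is done.

```bash
mkdir -p pics; cat > h.py <<'E'
import numpy as np, cv2
from workcell import env, grab_frame, camera_params, spotter
def cam(n):
    p=camera_params(n); R=cv2.Rodrigues(np.array(p["rvec"],float))[0]
    return np.array(p["K"],float),R,np.array(p["tvec"],float).reshape(3)
def px2w(n,u,v,z,c=None):
    K,R,t=c or cam(n); C=-R.T@t; d=R.T@np.linalg.inv(K)@np.array([u,v,1.]); return C+d*(z-C[2])/d[2]
def w2px(n,P,c=None):
    K,R,t=c or cam(n); q=(R@np.atleast_2d(np.array(P,float)).T).T+t; q=q@K.T; return q[:,:2]/q[:,2:]
def save(n,f,s=1.5,crop=None):
    im=grab_frame(n); o=im
    if crop: l,t,w,h=crop; o=im[t:t+h,l:l+w]
    cv2.imwrite("pics/"+f,cv2.cvtColor(cv2.resize(o,None,fx=s,fy=s,interpolation=cv2.INTER_CUBIC),cv2.COLOR_RGB2BGR)); return im
E
python3 - <<'E'
from h import *
a=save("top","t0.png");b=save("side","s0.png")
for n in("top","side"):
    K,R,t=cam(n); print(n,"C",(-R.T@t).round(),"f",K[0,0].round())
    for q in["pump","clamp_knob","bin","bin_lid_handle","used1","fresh1","bottle_a","beaker","jar","spatula"]:
        print(q,[(np.array(d["box"]).round().astype(int).tolist(),round(d["conf"],2)) for d in spotter.look_for(q,n)][:6])
E
```

```text
top C [ 472. -110. 1877.] f 450.0
pump [([162, 143, 56, 80], 0.78)]
clamp_knob [([186, 168, 4, 39], 0.57)]
bin [([223, 220, 49, 39], 0.86), ([290, 177, 57, 44], 0.74), ([356, 210, 61, 51], 0.63)]
bin_lid_handle [([358, 214, 58, 51], 0.91), ([223, 220, 52, 41], 0.84), ([290, 175, 58, 47], 0.63)]
used1 [([178, 198, 32, 7], 0.57)]
fresh1 [([246, 174, 28, 8], 0.63)]
bottle_a [([221, 140, 19, 16], 0.65), ([258, 135, 15, 14], 0.51)]
beaker [([177, 187, 36, 5], 0.63), ([289, 233, 14, 17], 0.48), ([294, 173, 53, 48], 0.46), ([219, 136, 22, 17], 0.37)]
jar [([160, 148, 56, 72], 0.56), ([124, 178, 9, 13], 0.53), ([290, 174, 60, 45], 0.19)]
spatula [([282, 141, 32, 18], 0.87)]
side C [ 142.  743. 1247.] f 429.0
pump [([157, 206, 108, 95], 0.82), ([223, 238, 22, 37], 0.6), ([196, 231, 42, 29], 0.2)]
clamp_knob [([196, 231, 48, 28], 0.59)]
bin [([323, 94, 58, 55], 0.92), ([273, 190, 65, 71], 0.67), ([260, 124, 61, 55], 0.63)]
bin_lid_handle [([328, 94, 53, 39], 0.8), ([265, 122, 56, 45], 0.76), ([276, 185, 62, 59], 0.63)]
used1 [([222, 236, 25, 40], 0.68), ([210, 230, 23, 38], 0.51)]
fresh1 [([238, 180, 14, 34], 0.76), ([267, 123, 54, 41], 0.39)]
bottle_a [([191, 180, 17, 28], 0.82), ([208, 157, 14, 25], 0.77)]
beaker [([317, 174, 24, 22], 0.68), ([224, 236, 27, 37], 0.53)]
jar [([160, 316, 19, 16], 0.65), ([156, 208, 107, 99], 0.35)]
spatula [([221, 143, 31, 29], 0.93), ([265, 122, 53, 45], 0.54), ([195, 232, 48, 29], 0.32)]
```

View pics/t0.png

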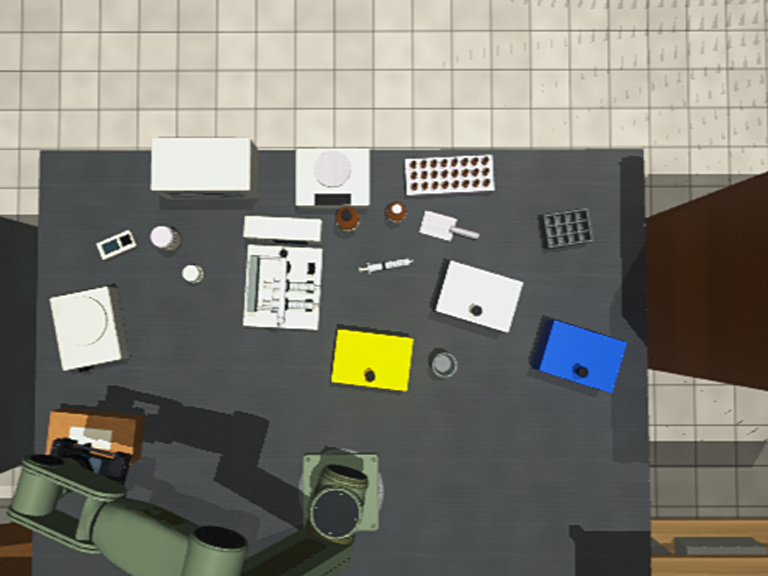

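View pics/s0.png

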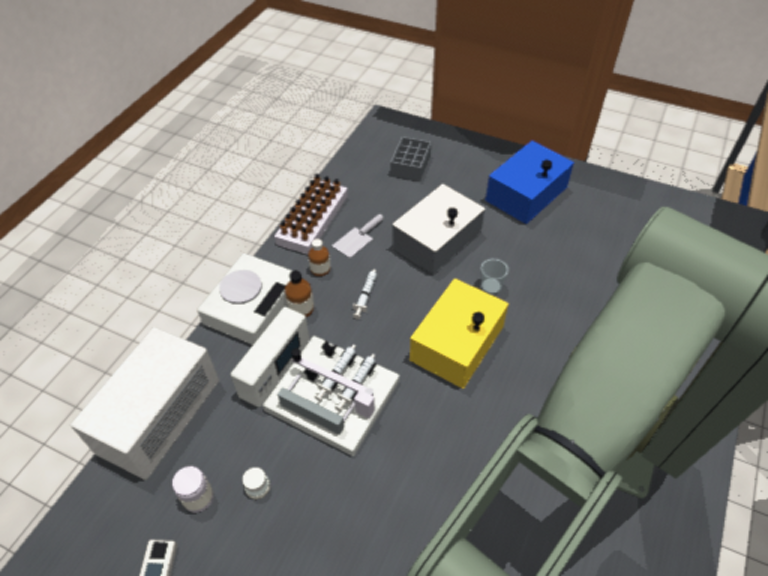

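The grey box with the white lid is at (478,296), the yellow and blue decoys are at (372,359) and (580,356). The pump is at (283,287) with the console up in the image (+x) and the pusher on the left (+y). One fresh syringe lies at (386,265). I'll crop closer.

```bash
python3 - <<'E'
from h import *
save("top","t1.png",5,(155,135,150,110))
for n in("top",):
    for q in["pump_ch2","clamp_post","bin_lid_hinge","used2","used3","fresh1","fresh2"]:
        print(q,[(np.array(d["box"]).round().astype(int).tolist(),round(d["conf"],2)) for d in spotter.look_for(q,n)][:6])
E
```

```text
pump_ch2 [([159, 143, 58, 76], 0.87), ([292, 236, 12, 12], 0.73)]
clamp_post [([183, 168, 10, 42], 0.55), ([124, 178, 13, 13], 0.45)]
bin_lid_hinge [([224, 218, 51, 44], 0.84), ([296, 173, 53, 46], 0.77), ([358, 211, 57, 48], 0.73)]
used2 [([176, 199, 34, 7], 0.64), ([179, 183, 33, 7], 0.49)]
used3 [([176, 199, 34, 7], 0.64), ([179, 183, 33, 7], 0.49)]
fresh1 [([242, 173, 27, 7], 0.73)]
fresh2 [([242, 173, 27, 7], 0.73)]
```

View pics/t1.png

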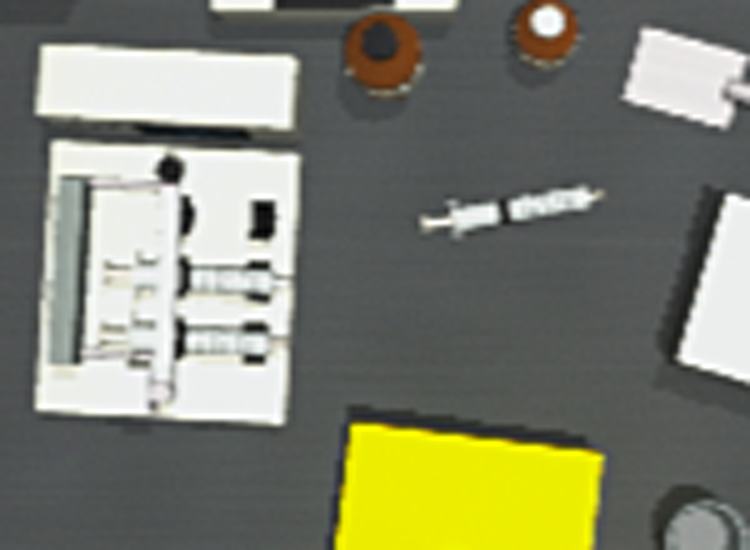

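```bash
cat > fit.py <<'E'
from h import *
from scipy.optimize import least_squares
def fit(cams,obj,x0):
    """obj: list of (camname, (X,Y,Z) local, (u,v)); yaw in rad"""
    def T(p,P):
        c,s=np.cos(p[2]),np.sin(p[2]); return np.array([p[0]+c*P[0]-s*P[1],p[1]+s*P[0]+c*P[1],P[2]])
    f=lambda p:np.concatenate([w2px(n,T(p,P),cams[n])[0]-np.array(uv) for n,P,uv in obj])
    r=least_squares(f,x0,loss="soft_l1"); return r.x,f(r.x).reshape(-1,2)
E
python3 - <<'E'
from fit import *
cs={n:cam(n) for n in("top","side")}
c=lambda u,v:(155+u/5,135+v/5)
P=[((-50,-40,55),c(255,343)),((0,-40,55),c(258,280)),((50,-40,50),c(263,220)),((83,30,66+4+38),c(170,163)),((-93,30,90),c(160,392)),
((120,-102,30),c(300,152)),((-105,-102,30),c(285,425)),((-105,102,30),c(37,410))]
x,r=fit(cs,[("top",a,b) for a,b in P],[600,150,0]); print("pump",x[:2].round(1),np.degrees(x[2]).round(2)); print(r.round(1).tolist())
s=1.5
B=[((70,100,91),(449/s,261/s)),((70,-100,91),(523/s,281/s)),((-70,-100,91),(512/s,332/s)),((-70,100,91),(433/s,309/s)),((-40,0,134),(476/s,310/s))]
x,r=fit(cs,[("top",a,b) for a,b in B],[600,-200,0]); print("bin",x[:2].round(1),np.degrees(x[2]).round(2)); print(r.round(1).tolist())
a=px2w("top",*c(603,190),10,cs["top"]);b=px2w("top",*c(420,225),10,cs["top"]);print("fresh",a,b,np.linalg.norm(a-b),np.degrees(np.arctan2(*(a-b)[[1,0]])))
print(camera_params("wrist"), env.state()["ee_pos"],env.state()["ee_rot"],env.hold_point_z)
for n,u,v in[("bottle_a",380,42),("bottle_b",548,20)]: print(n,px2w("top",*c(u,v),110,cs["top"]))
print("beaker",px2w("top",443/s,364/s,60,cs["top"]))
E
```

```text
pump [560.5 122.8] -5.1
[[-1.2, 0.6], [-0.7, 0.9], [-0.5, 0.7], [-0.3, 1.1], [-1.8, -0.2], [9.2, -1.0], [7.3, -1.0], [7.3, -2.4]]
bin [ 533.5 -369.5] 703.64
[[0.3, -0.8], [-0.6, -0.0], [-2.9, -0.1], [1.2, 1.0], [0.4, 0.0]]
fresh [ 637.01045991 -201.84426896   10.        ] [608.11440192 -49.74099938  10.        ] 154.82372810060954 -79.24332838366392
{'K': array([[321.56787346,   0.        , 259.45991863],
       [  0.        , 321.56787346, 185.03669768],
       [  0.        ,   0.        ,   1.        ]]), 'rvec': array([-2.30350301, -1.78437805, -0.24836546]), 'tvec': array([-575.58939706,  -29.4765827 ,  391.06916876])} [143.25345028 556.89145866 213.98062585] [ 1.79993430e+02 -2.58769708e-04  1.65573871e+02] -18.8
bottle_a [745.56721163 -21.4340422  110.        ]
bottle_b [ 762.76144368 -154.00201092  110.        ]
beaker [ 351.76556089 -277.66712806   60.        ]
```

```bash
python3 -m jog '0 0 0 6 -8 6 1;0 0 0 6 -8 6 1;0 0 0 6 -8 6 1;0 0 0 6 -8 6 1;0 0 0 6 -8 6 1' && python3 -m jog '0 0 0 5 -8 0 1;0 0 0 5 -8 0 1;0 0 0 5 -8 0 1;0 0 0 5 -8 0 1;0 0 0 5 -8 0 1'
python3 - <<'E'
from h import *
c=cam("wrist"); K,R,t=c; print("C",-R.T@t, "axis",R.T@[0,0,1])
print(w2px("wrist",[[560,122,60],[620,-125,10],[500,-360,130]],c).round())
save("wrist","w0.png")
E
```

```text
time_s: 2.12
ee_pos: [294.4, 355.3, 365.9]
ee_rot: [179.9, 0.1, 165.5]
force: [1.0, 0.6, -0.6]
gripper_width: 91.6
time_s: 2.75
ee_pos: [419.4, 154.5, 363.9]
ee_rot: [-180.0, 0.0, 165.3]
force: [-0.3, 0.4, -0.2]
gripper_width: 91.0
C [344.40533683 174.68706313 534.5927213 ] axis [ 0.26346279 -0.06937527 -0.96217173]
[[262. 237.]
 [141. 286.]
 [-69. 299.]]
```

View pics/w0.png

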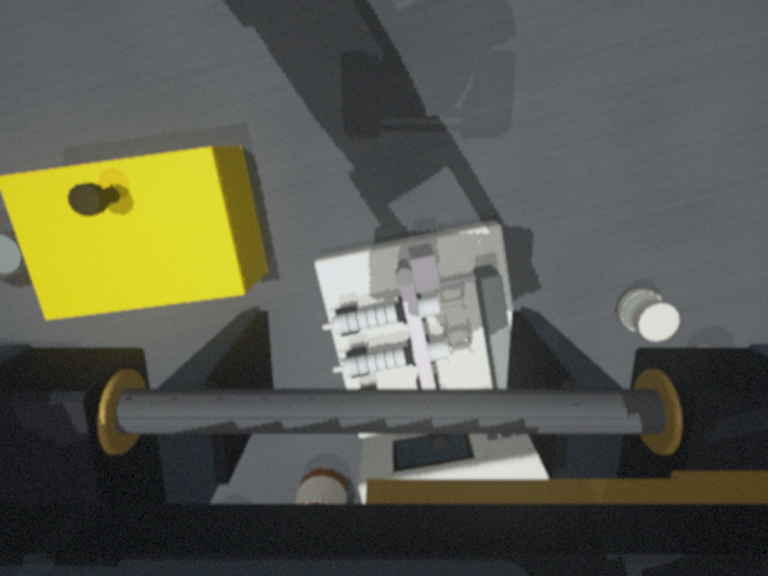

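```bash
python3 - <<'E'
from fit import *
cs={n:cam(n) for n in("top","wrist")}
c=lambda u,v:(155+u/5,135+v/5); w=lambda u,v:(u/1.5,v/1.5)
P=[("top",(-50,-68,60),c(286,338)),("top",(0,-68,60),c(289,276)),("top",(50,-40,50),c(263,220)),("top",(83,30,108),c(170,163)),
("wrist",(-50,-68,60),w(323,326)),("wrist",(0,-68,60),w(335,369)),("wrist",(-50,-40,55),w(345,323)),("wrist",(0,-40,55),w(355,365)),("wrist",(-93,30,85),w(405,272))]
for s in("top","wrist",""):
    x,r=fit(cs,[p for p in P if p[0].startswith(s)],[560,122,-.09]); print("pump",x[:2].round(1),np.degrees(x[2]).round(2)); print(r.round(1).tolist())
E
```

```text
pump [566.1 120.9] -4.02
[[0.1, 0.4], [0.4, 0.5], [-0.2, -0.9], [-0.2, -0.2]]
pump [559.8 126.2] -1.69
[[-1.0, 0.8], [-0.9, 0.2], [1.8, -2.1], [2.7, -2.1], [-0.4, 2.0]]
pump [562.5 122.7] -3.74
[[-0.3, 1.3], [-0.1, 1.3], [-0.7, -0.1], [-0.8, 0.8], [-1.9, 1.2], [-2.9, 0.8], [1.0, -1.1], [0.9, -0.9], [0.0, 4.5]]
```

```bash
python3 -m jog '0 0 -0.4 1.6 -10 0 1;0 0 -0.4 1.6 -10 0 1;0 0 -0.4 1.6 -10 0 1;0 0 -0.4 1.6 -10 0 1;0 0 -0.4 1.6 -10 0 1' && python3 -m jog '0 0 0 3 -10.4 -2.4 1;0 0 0 3 -10.4 -2.4 1;0 0 0 3 -10.4 -2.4 1;0 0 0 3 -10.4 -2.4 1;0 0 0 3 -10.4 -2.4 1'
python3 - <<'E'
from h import *
c=cam("wrist")
im=save("wrist","w1.png")
print(w2px("wrist",[[495,-358,126.5]],c).round())
for q in("bin_lid_handle","bin_lid"):
  print([(np.array(d["box"]).round().tolist(),round(d["conf"],2)) for d in spotter.look_for(q,"wrist")])
E
```

```text
time_s: 3.42
ee_pos: [458.5, -95.0, 363.6]
ee_rot: [-180.0, -0.0, 163.3]
force: [-0.1, 0.2, -0.3]
gripper_width: 91.4
time_s: 4.05
ee_pos: [534.7, -353.1, 302.1]
ee_rot: [179.9, -0.1, 163.6]
force: [-0.7, 0.2, 0.1]
gripper_width: 91.5
[[244. 134.]]
[([0.0, 34.0, 77.0, 127.0], 0.95), ([367.0, 0.0, 133.0, 22.0], 0.68), ([160.0, 103.0, 172.0, 114.0], 0.64)]
[([0.0, 36.0, 75.0, 124.0], 0.9), ([368.0, 0.0, 132.0, 25.0], 0.79), ([158.0, 104.0, 172.0, 116.0], 0.59)]
```

View pics/w1.png

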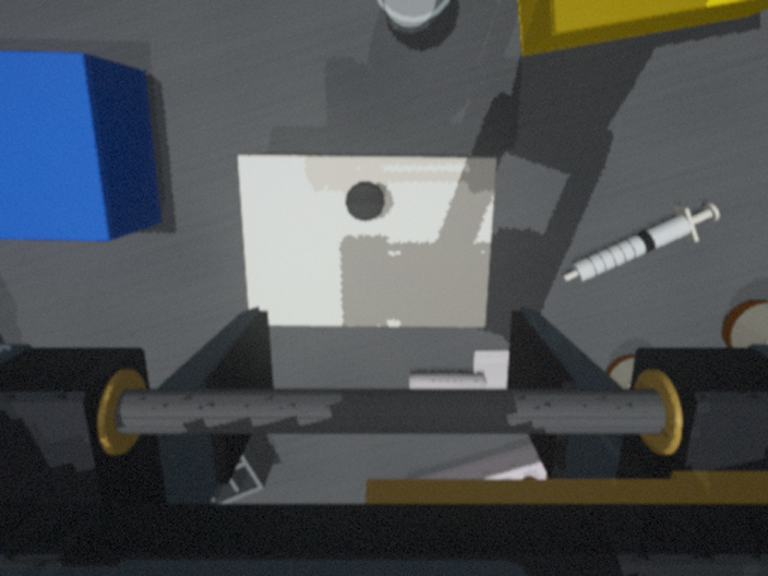

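The white lid's knob is at (366,201), exactly where predicted, so the bin pose is good. The fresh syringe runs from its nozzle at (567,277) to its disc at (718,210). Next I grasp the lid knob.

```bash
python3 - <<'E'
from h import *
c=cam("wrist"); a=px2w("wrist",567/1.5,277/1.5,10,c);b=px2w("wrist",718/1.5,210/1.5,10,c);f=px2w("wrist",691/1.5,224/1.5,10,c)
d=(a-b)/np.linalg.norm(a-b);print(a,b,np.linalg.norm(a-b),np.linalg.norm(a-f),"mid",a-68*d,b+83*d,np.degrees(np.arctan2(d[1],d[0])))
E
python3 -m jog '0 0 0 -1.6 -0.2 -3 1;0 0 0 -1.6 -0.2 -5 1;0 0 0 -1.6 -0.2 -6.5 1;0 0 0 -1.6 -0.2 -7.76 1;0 0 0 -1.6 -0.2 -7.76 1' 20 && python3 -m jog '0 0 0 0 0 0 0;0 0 0 0 0 0 0;0 0 0 0 0 0 0;0 0 0 0 0 0 0;0 0 0 0 0 0 0' 20
```

```text
[ 635.02161491 -194.71778222   10.        ] [610.07654751 -42.67443918  10.        ] 154.07606741902384 126.82368000850498 mid [ 624.01234779 -127.6149057    10.        ] [ 623.51432943 -124.57942082   10.        ] -80.68274643728527
time_s: 4.82
ee_pos: [492.6, -354.7, 108.8]
ee_rot: [179.9, -0.2, 163.7]
force: [-0.3, 0.2, 0.5]
gripper_width: 91.4
time_s: 5.45
ee_pos: [493.2, -358.2, 110.1]
ee_rot: [180.0, 0.0, 163.6]
force: [0.1, -1.0, -0.1]
gripper_width: 44.2
```

```bash
python3 -m jog '0 0 0 0 0 0 0;0 0 0 0 0 0 0;0 0 0 0 0 0 0;0 0 0 0 0 0 0;0 0 0 0 0 0 0' 20 && python3 -m jog '0 0 0 .395 -.116 .84 0;0 0 0 .944 -.277 1.58 0;0 0 0 1.63 -.478 2.2 0;0 0 0 2.41 -.708 2.66 0;0 0 0 3.26 -.959 2.95 0'
```

```text
time_s: 6.08
ee_pos: [493.0, -358.9, 110.0]
ee_rot: [-179.9, 0.0, 163.6]
force: [-1.9, -5.7, -1.0]
gripper_width: 27.1
time_s: 6.7
ee_pos: [574.2, -383.7, 184.2]
ee_rot: [-179.8, -0.1, 163.6]
force: [-2.9, -8.0, -5.9]
gripper_width: 27.2
```

Holding at 27 mm and the lid is following.

```bash
python3 -m jog '0 0 0 .9 -.26 .11 0;0 0 0 1.79 -.53 .03 0;0 0 0 2.65 -.78 -.24 0;0 0 0 3.45 -1.01 -.68 0;0 0 0 3.45 -1.01 -.68 0'; python3 -m jog '0 0 0 0 0 0 0;0 0 0 0 0 0 .6;0 0 0 0 0 0 .8;0 0 0 0 0 0 .8;0 0 0 0 0 0 .8'; python3 -m jog '0 0 0 0 0 2 .8;0 0 0 0 0 4 1;0 0 0 0 0 6 1;0 0 0 -3 1 6 1;0 0 0 -4 1 6 1';python3 - <<'E'
from h import *
save("side","s1.png",3,(210,70,200,190))
E
```

```text
time_s: 7.32
ee_pos: [662.1, -410.7, 166.2]
ee_rot: [-179.7, 0.2, 163.6]
force: [-1.0, -8.3, 1.4]
gripper_width: 26.9
time_s: 7.95
ee_pos: [661.2, -406.8, 166.6]
ee_rot: [180.0, -0.0, 163.6]
force: [-0.3, -0.1, -0.2]
gripper_width: 64.0
time_s: 8.57
ee_pos: [559.9, -381.3, 317.1]
ee_rot: [180.0, 0.0, 163.6]
force: [-0.6, -0.8, -0.4]
gripper_width: 91.0
```

View pics/s1.png

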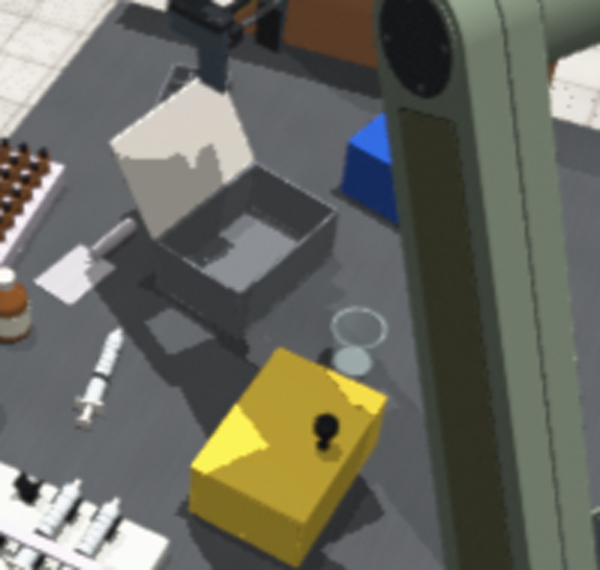

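The lid stands open on its own. Next is a look at the clamp knob.

```bash
python3 -m jog '0 0 2.3 2 10 0 1;0 0 2.3 2 10 0 1;0 0 2.3 2 10 0 1;0 0 2.3 2 10 0 1;0 0 2.3 2 10 0 1' && python3 -m jog '0 0 0 2.8 11 0 1;0 0 0 2.8 11 0 1;0 0 0 2.8 11 0 1;0 0 0 2.8 11 0 1;0 0 0 2.8 11 0 1'
python3 - <<'E'
from h import *
print(env.state()["qpos"])
c=cam("wrist")
im=save("wrist","w2.png")
print(w2px("wrist",[[648,146,108],[472,152,80]],c).round()*1.5)
E
```

```text
time_s: 9.25
ee_pos: [611.6, -128.0, 317.1]
ee_rot: [179.9, 0.0, 175.4]
force: [-0.6, -0.9, -0.2]
gripper_width: 91.3
time_s: 9.88
ee_pos: [681.6, 144.9, 316.2]
ee_rot: [180.0, -0.0, 175.2]
force: [0.1, 0.2, 0.1]
gripper_width: 91.2
[ 1.10463069e+01  2.81530911e+01  5.97966460e+01  1.75186199e-02
  9.20777897e+01 -7.41179683e+01]
[[385.5 199.5]
 [373.5 -45. ]]
```

View pics/w2.png

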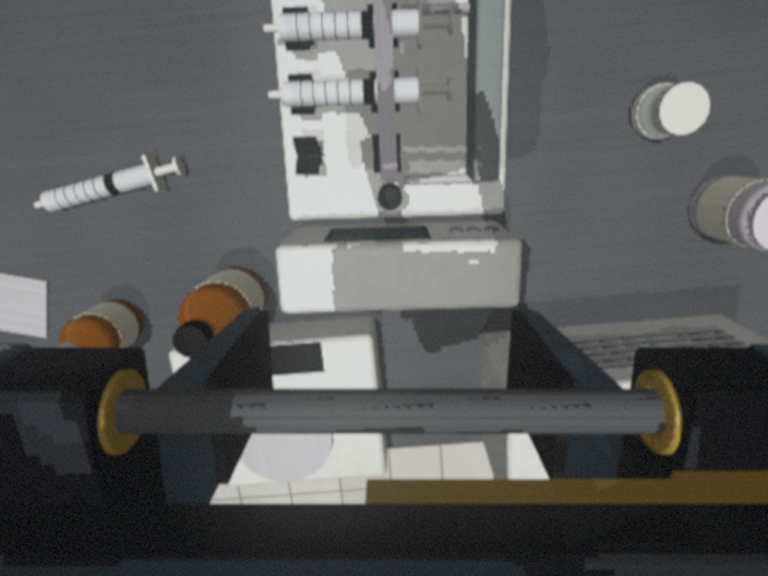

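```bash
python3 - <<'E'
from fit import *
cs={n:cam(n) for n in("top","wrist")}
c=lambda u,v:(155+u/5,135+v/5); w=lambda u,v:(u/1.5,v/1.5)
print(px2w("wrist",*w(390,197),100,cs["wrist"]))
P=[("wrist",(-50,-68,60),w(264,28)),("wrist",(0,-68,60),w(269,94)),("wrist",(50,-40,50),w(307,156)),("wrist",(83,30,100),w(390,197)),
("wrist",(-50,-55,60),w(281,26)),("wrist",(0,-55,60),w(284,93)),
("top",(-50,-68,60),c(286,338)),("top",(0,-68,60),c(289,276)),("top",(83,30,108),c(170,163))]
for s in("wrist",""):
    x,r=fit(cs,[p for p in P if p[0].startswith(s)],[560,122,-.09]); print("pump",x[:2].round(1),np.degrees(x[2]).round(2)); print(r.round(1).tolist())
C=cs["wrist"]
a=px2w("wrist",*w(35,204),10,C);b=px2w("wrist",*w(185,165),10,C);d=(a-b)/np.linalg.norm(a-b);print(a-68*d,b+83*d,np.linalg.norm(a-b),np.degrees(np.arctan2(d[1],d[0])))
E
```

```text
[647.4940347  153.50941168 100.        ]
pump [563.3 128.4] -3.66
[[-0.2, -0.6], [0.0, -0.2], [1.1, -0.7], [-0.4, 0.5], [-0.7, 0.5], [0.5, 0.3]]
pump [563.5 128.1] -3.71
[[-0.3, -0.4], [-0.1, -0.1], [0.9, -0.5], [-0.6, 0.7], [-0.9, 0.7], [0.3, 0.4], [-1.7, 1.0], [-1.4, 1.0], [-2.2, 0.5]]
[ 624.60207564 -127.20245678   10.        ] [ 623.86001678 -122.58301396   10.        ] 155.6786646885335 -80.87407458061232
```

```bash
python3 -m jog '0 0 0 -1.36 .34 -2 .7;0 0 0 -1.36 .34 -4 .7;0 0 0 -1.36 .34 -6 .7;0 0 0 -1.36 .34 -8 .7;0 0 0 -1.36 .34 -8 .7' 45
python3 -m jog '0 0 0 0 0 -.8 .7;0 0 0 0 0 -1.28 .7;0 0 0 0 0 -1.28 .7;0 0 0 0 0 -1.28 0;0 0 0 0 0 -1.28 0' 45 && python3 -m jog '0 0 0 0 0 0 0;0 0 0 0 0 0 0;0 0 0 0 0 0 0;0 0 0 0 0 0 0;0 0 0 0 0 0 0' 45
```

```text
time_s: 10.55
ee_pos: [644.4, 149.5, 112.6]
ee_rot: [-179.8, -0.5, 175.0]
force: [-0.2, -0.1, 1.3]
gripper_width: 63.7
time_s: 11.18
ee_pos: [647.6, 151.3, 85.8]
ee_rot: [180.0, 0.1, 175.1]
force: [0.1, -0.1, 0.1]
gripper_width: 46.9
time_s: 11.8
ee_pos: [647.1, 151.1, 84.8]
ee_rot: [-180.0, 0.0, 175.1]
force: [0.7, -0.8, 0.3]
gripper_width: 19.2
```

```bash
python3 -m jog '0 0 0 0 0 .3 0;0 0 0 0 0 .6 0;0 0 0 0 0 .9 0;0 0 0 0 0 1.16 0;0 0 0 0 0 1.16 0' 45
python3 - <<'E'
import numpy as np
p=np.array([563,127.3]);th=np.radians(-3.7)
piv=p+[np.cos(th)*-93-np.sin(th)*30,np.sin(th)*-93+np.cos(th)*30]; print(piv)
k0=piv+176*np.array([np.cos(th),np.sin(th)]);print(k0)
for q in np.arange(.15,1.51,.15): print(round(q,2),((piv+176*np.array([np.cos(th+q),np.sin(th+q)])-k0)/25).round(2))
E
```

```text
time_s: 12.42
ee_pos: [646.2, 151.1, 113.6]
ee_rot: [-180.0, -0.1, 175.1]
force: [-2.7, -0.7, -8.8]
gripper_width: 19.4
[472.12981675 163.23897322]
[647.76296556 151.88128696]
0.15 [-0.01  1.05]
0.3 [-0.18  2.1 ]
0.45 [-0.5  3.1]
0.6 [-0.97  4.05]
0.75 [-1.58  4.91]
0.9 [-2.3   5.68]
1.05 [-3.14  6.32]
1.2 [-4.06  6.84]
1.35 [-5.04  7.21]
1.5 [-6.08  7.43]
```

```bash
python3 -m jog '0 0 0 0 1.05 0 0;0 0 0 -.18 2.1 0 0;0 0 0 -.5 3.1 0 0;0 0 0 -.97 4.05 0 0;0 0 0 -1.58 4.91 0 0' 45; python3 -m jog '0 0 0 -.72 .77 0 0;0 0 0 -1.56 1.41 0 0;0 0 0 -2.48 1.93 0 0;0 0 0 -3.46 2.3 0 0;0 0 0 -4.5 2.52 0 0' 45; python3 -m jog '0 0 0 0 0 0 0;0 0 0 0 0 0 0;0 0 0 0 0 0 0'
```

```text
time_s: 13.05
ee_pos: [605.0, 271.9, 112.1]
ee_rot: [-179.6, -0.3, 175.2]
force: [-3.4, -7.2, -7.6]
gripper_width: 19.1
time_s: 13.68
ee_pos: [491.7, 330.1, 111.4]
ee_rot: [-179.1, -0.3, 175.2]
force: [-0.8, -19.1, -7.9]
gripper_width: 18.5
time_s: 14.05
ee_pos: [493.3, 332.6, 112.6]
ee_rot: [-179.5, -0.2, 175.1]
force: [-1.7, -8.3, -4.4]
gripper_width: 25.2
```

```bash
python3 -m jog '0 0 0 0 0 0 0;0 0 0 0 0 0 0;0 0 0 0 0 0 0' 45; python3 -m jog '0 0 0 0 0 -.15 0;0 0 0 0 0 -.3 0;0 0 0 0 0 -.4 0;0 0 0 0 0 -.4 0'
```

```text
time_s: 14.42
ee_pos: [492.6, 330.2, 112.1]
ee_rot: [-179.2, -0.3, 175.2]
force: [-2.3, -15.5, -5.5]
gripper_width: 18.6
time_s: 14.92
ee_pos: [493.7, 331.4, 105.1]
ee_rot: [-179.4, -0.1, 175.2]
force: [-3.6, -14.2, 8.5]
gripper_width: 18.6
```

```bash
python3 -m jog '0 0 0 0 0 0 .7;0 0 0 0 0 0 .7;0 0 0 0 0 0 .7;0 0 0 0 0 0 .7;0 0 0 0 0 2 .7'; python3 -m jog '0 0 0 0 0 4 .7;0 0 0 0 0 7 .7;0 0 0 0 0 7 .7;0 0 -2 2 -4 7 .7;0 0 -4 3 -5 7 .7'; python3 - <<'E'
from h import *
print(env.state()["qpos"])
save("top","t2.png",5,(155,135,150,110))
E
```

```text
time_s: 15.55
ee_pos: [492.9, 335.9, 150.6]
ee_rot: [-179.7, -0.4, 175.1]
force: [0.4, 1.0, -0.1]
gripper_width: 63.5
time_s: 16.18
ee_pos: [558.6, 229.2, 330.0]
ee_rot: [179.9, 0.1, 154.9]
force: [1.3, -0.1, -1.1]
gripper_width: 63.7
[ 2.12049825e+01  1.83694940e+01  7.31517787e+01  1.70501566e-02
  8.83122392e+01 -4.36937733e+01]
```

View pics/t2.png

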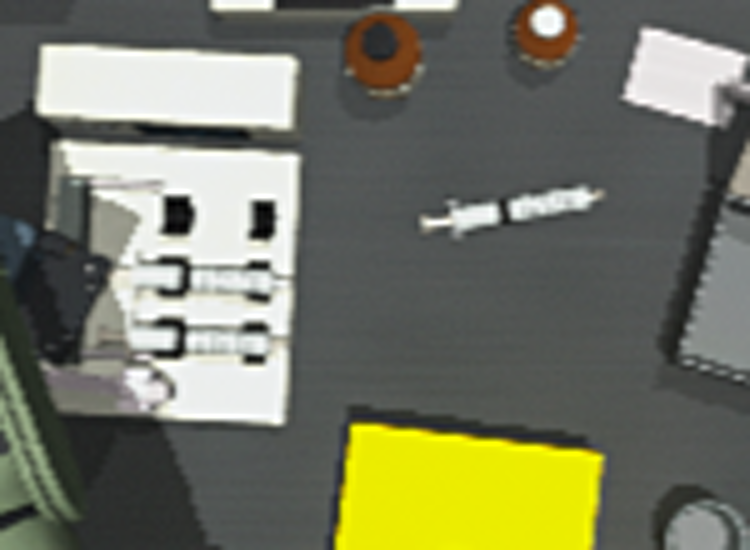

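```bash
python3 -m jog '0 0 -2 .16 -4.4 0 .44;0 0 -4 .16 -4.4 0 .44;0 0 -6 .16 -4.4 0 .44;0 0 -8 .16 -4.4 0 .44;0 0 -10 .16 -4.4 0 .44' 20;  python3 -m jog '0 0 -2 0 0 -2.5 .44;0 0 -3.72 0 0 -4 .44;0 0 -3.72 0 0 -6 .44;0 0 -3.72 0 0 -8 .44;0 0 -3.72 0 0 -8 .44' 20; python3 -m jog '0 0 0 0 0 0 .44;0 0 0 0 0 0 .44'; python3 -c "
from h import *
s=env.state();print(s['ee_pos'],s['ee_rot'],s['qpos'])
save('wrist','w3.png')"
```

```text
time_s: 16.85
ee_pos: [562.2, 119.5, 328.7]
ee_rot: [180.0, -0.0, 104.8]
force: [-0.1, 0.3, 0.6]
gripper_width: 40.4
time_s: 17.48
ee_pos: [559.4, 119.2, 125.3]
ee_rot: [-179.5, 0.1, 86.5]
force: [0.3, -0.1, -0.4]
gripper_width: 40.2
time_s: 17.73
ee_pos: [563.8, 119.8, 131.3]
ee_rot: [179.7, -0.1, 86.5]
force: [0.2, -0.0, -0.4]
gripper_width: 40.1
[563.84392533 119.78673688 131.31594755] [ 1.79718182e+02 -7.44946714e-02  8.64823688e+01] [1.08495177e+01 2.19201469e+01 9.67774165e+01 2.55571605e-03
 6.10109477e+01 1.43660992e+01]
```

View pics/w3.png

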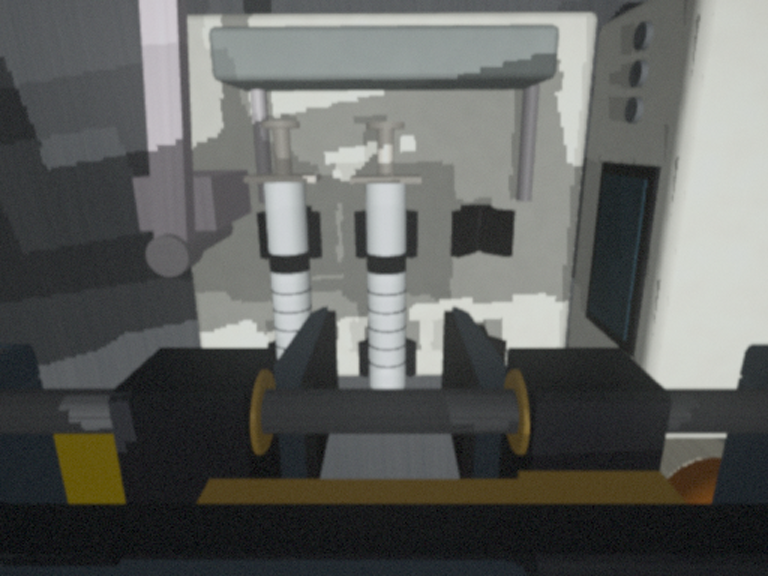

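The view is aligned: the cradle 2 syringe is at u≈386 between fingers centred at ≈390. I descend and grasp.

```bash
python3 -m jog '0 0 0 0 0 -1 .44;0 0 0 0 0 -2 .44;0 0 0 0 0 -3 .44;0 0 0 0 0 -3.5 .44;0 0 0 0 0 -3.5 .44' 20;  python3 -m jog '0 0 0 0 0 0 .44;0 0 0 0 0 0 0;0 0 0 0 0 0 0;0 0 0 0 0 0 0;0 0 0 0 0 0 0' 20; python3 -m jog '0 0 0 0 0 .5 0;0 0 0 0 0 1.5 0;0 0 0 0 0 3 0;0 0 0 0 0 5 0;0 0 0 0 0 7 0'
```

```text
time_s: 18.4
ee_pos: [562.2, 119.4, 41.4]
ee_rot: [-180.0, 0.0, 86.5]
force: [0.4, -0.6, 0.2]
gripper_width: 40.4
time_s: 19.02
ee_pos: [562.6, 119.4, 41.7]
ee_rot: [179.9, -0.0, 86.5]
force: [-0.3, 0.2, 3.6]
gripper_width: 19.4
time_s: 19.65
ee_pos: [561.6, 119.3, 218.1]
ee_rot: [-180.0, 0.0, 86.5]
force: [0.8, -0.1, -1.7]
gripper_width: 19.8
```

```bash
python3 -m jog '0 0 -1.2 -1.1 -9.8 0 0;0 0 -1.2 -1.1 -9.8 0 0;0 0 -1.2 -1.1 -9.8 0 0;0 0 -1.2 -1.1 -9.8 0 0;0 0 -1.2 -1.1 -9.8 0 0'; python3 -m jog '0 0 -1.3 -1.14 -9.9 0 0;0 0 -1.3 -1.14 -9.9 0 0;0 0 -1.3 -1.14 -9.9 0 0;0 0 -1.3 -1.14 -9.9 0 0;0 0 -1.3 -1.14 -9.9 -1 0'; python3 -c "
from h import *
save('side','s2.png',3,(210,70,200,190))"
```

```text
time_s: 20.27
ee_pos: [533.8, -129.2, 216.6]
ee_rot: [180.0, 0.0, 80.1]
force: [0.8, 0.3, 0.3]
gripper_width: 19.5
time_s: 20.9
ee_pos: [506.9, -377.0, 192.6]
ee_rot: [179.7, 0.1, 73.7]
force: [0.1, -0.0, -1.1]
gripper_width: 19.6
```

View pics/s2.png

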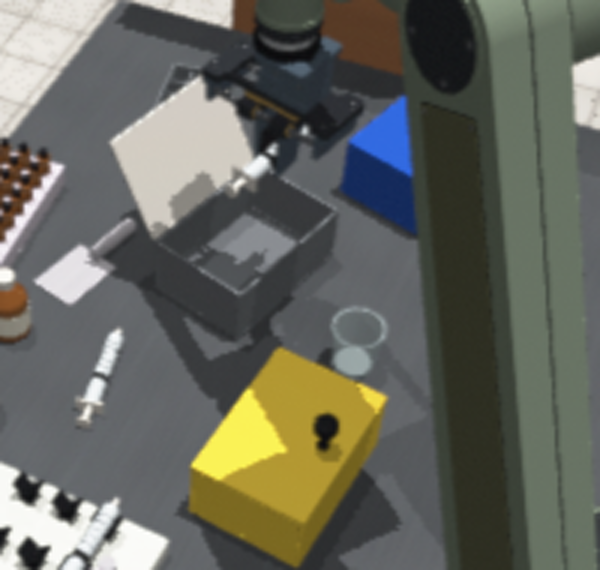

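```bash
python3 -m jog '0 0 0 0 .1 -1.5 0;0 0 0 0 .1 -3 0;0 0 0 0 .1 -4.5 0;0 0 0 0 .1 -6 0;0 0 0 0 .1 -6.4 0'; python3 -m jog '0 0 0 0 0 0 0;0 0 0 0 0 0 .35;0 0 0 0 0 0 .35;0 0 0 0 0 0 .35;0 0 0 0 0 0 .35'; python3 -m jog '0 0 0 0 0 2 .35;0 0 0 0 0 4 .35;0 0 0 0 0 6 .35;0 0 0 0 0 8 .35;0 0 0 0 0 8 .4'
```

```text
time_s: 21.58
ee_pos: [505.4, -368.2, 29.3]
ee_rot: [-179.7, -0.1, 74.1]
force: [-0.3, 0.0, -0.4]
gripper_width: 19.6
time_s: 22.2
ee_pos: [506.2, -370.8, 31.6]
ee_rot: [180.0, 0.0, 74.0]
force: [0.6, -0.5, 0.1]
gripper_width: 32.0
time_s: 22.82
ee_pos: [507.9, -372.1, 236.4]
ee_rot: [179.5, 0.2, 74.0]
force: [-0.4, 0.2, -1.4]
gripper_width: 36.5
```

```bash
python3 -m jog '0 0 1.25 .12 9.8 0 .44;0 0 1.25 .12 9.8 0 .44;0 0 1.25 .12 9.8 0 .44;0 0 1.25 .12 9.8 0 .44;0 0 1.25 .12 9.8 0 .44'; python3 -m jog '0 0 1.25 .12 9.85 0 .44;0 0 1.25 .12 9.85 0 .44;0 0 1.25 .12 9.85 0 .44;0 0 1.25 .12 9.85 0 .44;0 0 1.25 .12 9.85 -2 .44';python3 -m jog '0 0 0 0 0 -2 .44;0 0 0 0 0 -2 .44;0 0 0 0 0 -2 .44;0 0 0 0 0 -2 .44'; python3 -c "
from h import *
s=env.state();print(s['ee_pos'],s['ee_rot'])
save('wrist','w4.png',1.2)"
```

```text
time_s: 23.45
ee_pos: [508.2, -122.2, 230.2]
ee_rot: [-179.9, -0.1, 80.5]
force: [0.4, -0.2, -0.8]
gripper_width: 39.8
time_s: 24.08
ee_pos: [515.1, 123.9, 182.9]
ee_rot: [179.5, -0.2, 86.7]
force: [0.6, -0.8, -0.4]
gripper_width: 39.9
time_s: 24.58
ee_pos: [513.8, 120.5, 133.3]
ee_rot: [179.8, -0.1, 86.4]
force: [-0.6, -0.3, 0.1]
gripper_width: 39.7
[513.82813782 120.45343735 133.31704423] [ 1.79757033e+02 -6.42191338e-02  8.64278322e+01]
```

View pics/w4.png

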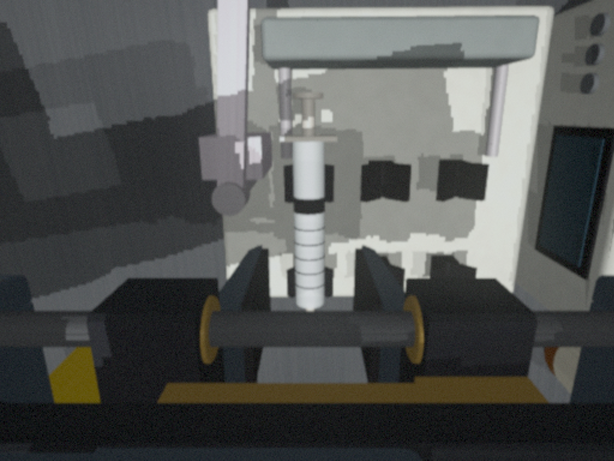

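```bash
python3 -c "
from h import *
c=cam('wrist')
for z in(95,110,125,140): print(z,w2px('wrist',[472,163,z],c).round(),w2px('wrist',[480,163,z],c).round())"
python3 -m jog '0 0 0 0 0 -.8 .44;0 0 0 0 0 -1.6 .44;0 0 0 0 0 -2.4 .44;0 0 0 0 0 -2.4 .44' 20
```

```text
95 [[193. 154.]] [[205. 153.]]
110 [[188. 158.]] [[201. 157.]]
125 [[183. 163.]] [[197. 162.]]
140 [[176. 169.]] [[191. 168.]]
time_s: 25.12
ee_pos: [511.8, 120.4, 71.2]
ee_rot: [-179.9, 0.0, 86.5]
force: [-0.2, 1.1, -0.1]
gripper_width: 40.3
```

```bash
python3 -m jog '0 0 0 0 0 -.4 .44;0 0 0 0 0 -.8 .44;0 0 0 0 0 -.8 .44' 20;  python3 -m jog '0 0 0 0 0 0 .44;0 0 0 0 0 0 0;0 0 0 0 0 0 0;0 0 0 0 0 0 0;0 0 0 0 0 0 0' 20; python3 -m jog '0 0 0 0 0 .5 0;0 0 0 0 0 1.5 0;0 0 0 0 0 3 0;0 0 0 0 0 5 0;0 0 0 0 0 7 0'
```

```text
time_s: 25.5
ee_pos: [511.6, 120.5, 50.7]
ee_rot: [-179.9, 0.0, 86.5]
force: [0.4, -0.0, 0.0]
gripper_width: 40.0
time_s: 26.12
ee_pos: [512.5, 120.6, 51.5]
ee_rot: [179.9, -0.0, 86.5]
force: [0.7, -0.7, 1.9]
gripper_width: 19.4
time_s: 26.75
ee_pos: [511.6, 120.5, 228.3]
ee_rot: [-180.0, -0.0, 86.5]
force: [0.6, 0.0, -0.2]
gripper_width: 19.5
```

```bash
python3 -m jog '0 0 -1.25 -.12 -9.8 0 0;0 0 -1.25 -.12 -9.8 0 0;0 0 -1.25 -.12 -9.8 0 0;0 0 -1.25 -.12 -9.8 0 0;0 0 -1.25 -.12 -9.8 0 0'; python3 -m jog '0 0 -1.25 -.12 -9.9 0 0;0 0 -1.25 -.12 -9.9 0 0;0 0 -1.25 -.12 -9.9 0 0;0 0 -1.25 -.12 -9.9 0 0;0 0 -1.25 -.12 -9.9 -1 0'; python3 -m jog '0 0 0 0 0 -2 0;0 0 0 0 0 -4 0;0 0 0 0 0 -5 0;0 0 0 0 0 -6 0;0 0 0 0 0 -6 0'; python3 -m jog '0 0 0 0 0 0 0;0 0 0 0 0 0 .35;0 0 0 0 0 0 .35;0 0 0 0 0 0 .35;0 0 0 0 0 0 .35'; python3 -m jog '0 0 0 0 0 2 .35;0 0 0 0 0 4 .35;0 0 0 0 0 6 .35;0 0 0 0 0 8 .35;0 0 0 0 4 8 .44';python3 -c "
from h import *
save('top','t3.png',5,(210,135,150,110))"
```

```text
time_s: 27.38
ee_pos: [508.5, -127.8, 226.7]
ee_rot: [180.0, 0.0, 79.9]
force: [0.2, -0.3, -1.5]
gripper_width: 19.4
time_s: 28.0
ee_pos: [507.1, -375.5, 202.6]
ee_rot: [179.7, 0.1, 73.8]
force: [-0.5, 0.5, -0.2]
gripper_width: 19.0
time_s: 28.62
ee_pos: [505.4, -369.8, 49.6]
ee_rot: [-179.7, -0.1, 74.0]
force: [-0.8, 0.8, 0.6]
gripper_width: 19.5
time_s: 29.25
ee_pos: [506.1, -372.0, 51.4]
ee_rot: [180.0, 0.0, 74.0]
force: [0.3, -0.9, 0.6]
gripper_width: 32.1
time_s: 29.88
ee_pos: [508.4, -312.9, 255.7]
ee_rot: [179.4, 0.2, 73.7]
force: [1.4, 1.8, -1.0]
gripper_width: 38.8
```

View pics/t3.png

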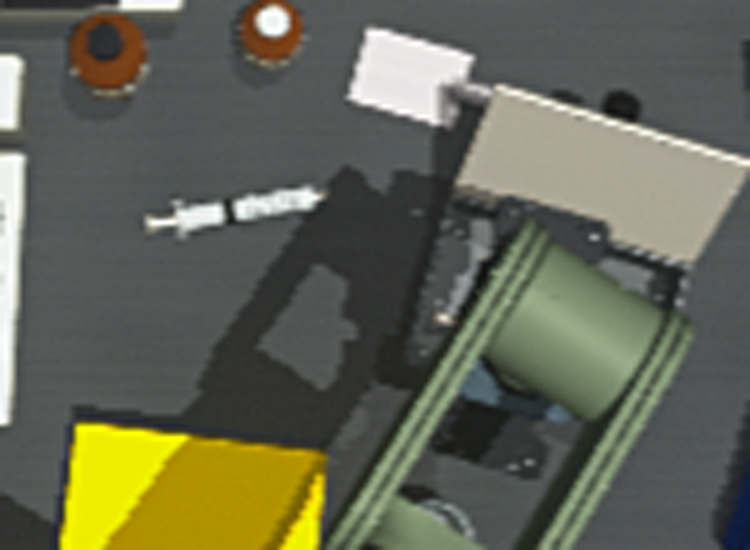

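```bash
python3 -m jog '0 0 2 4.7 6 0 .44;0 0 4 4.7 6 0 .44;0 0 5.08 4.7 6 0 .44;0 0 5.08 4.7 6 0 .44;0 0 5.08 4.7 6 -2 .44';python3 -m jog '0 0 0 0 0 -2 .44;0 0 0 0 0 -2 .44;0 0 0 0 0 -2 .44;0 0 0 0 0 -2 .44'; python3 -c "
from h import *
s=env.state();print(s['ee_pos'],s['ee_rot'])
save('wrist','w5.png',1.2)"
```

```text
time_s: 30.55
ee_pos: [626.3, -159.8, 204.3]
ee_rot: [179.5, 0.3, 99.4]
force: [0.0, -0.4, -0.6]
gripper_width: 39.8
time_s: 31.05
ee_pos: [625.0, -160.2, 154.1]
ee_rot: [179.7, 0.1, 99.3]
force: [0.7, 0.1, 0.9]
gripper_width: 40.1
[ 625.01035355 -160.21767925  154.06810696] [1.79736285e+02 1.24838545e-01 9.93423979e+01]
```

View pics/w5.png

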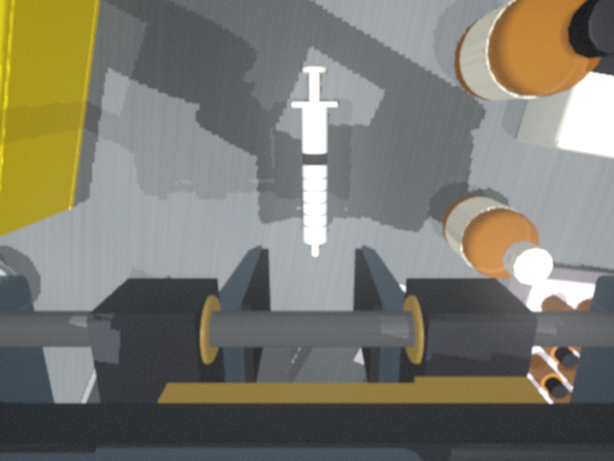

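```bash
python3 -c "
from h import *
c=cam('wrist')
f=lambda u,v,z=10:px2w('wrist',u/1.2,v/1.2,z,c)
a=f(315,256);g=f(314.5,104,10);b=f(314,67,14);d=(a-g)/np.linalg.norm(a-g);print(a,g,b,np.linalg.norm(a-g),np.linalg.norm(a-b),np.degrees(np.arctan2(d[1],d[0])))
for m in(a-68*d,g+56.5*d,b+83*d):print('mid',m,'grasp10',m+10*d)
import workcell;s=env.state();print(s['ee_pos'])
print(np.array(w2px('wrist',[[625,-160,5],[625,-150,10],[625,-140,10]],c))*1.2)"
```

```text
[ 634.85103015 -201.12851924   10.        ] [613.71376549 -76.60136695  10.        ] [608.95471537 -50.54870974  14.        ] 126.30833549883337 152.8427235673764 -80.36642222539926
mid [ 623.47146449 -134.08744612   10.        ] grasp10 [ 625.14493003 -143.94642746   10.        ]
mid [ 623.16884578 -132.30461153   10.        ] grasp10 [ 624.84231132 -142.16359287   10.        ]
mid [ 622.84447934 -132.37825488   14.        ] grasp10 [ 624.51794488 -142.23723622   14.        ]
[ 624.80523427 -160.03419764  153.765971  ]
[[311.44603453 207.43860362]
 [313.4175026  197.32986098]
 [315.39583602 185.6120447 ]]
```

```bash
python3 - <<'E'
from fit import *
from scipy.spatial.transform import Rotation as Ro
s=env.state();K,R,t=cam("wrist")
Rt=Ro.from_euler("xyz",s["ee_rot"],degrees=True).as_matrix();p=np.array(s["ee_pos"])
A=R@Rt; b=R@p+t   # cam = A*tool + b
def camat(pos,rot):
    Rw=Ro.from_euler("xyz",rot,degrees=True).as_matrix(); R2=A@Rw.T; return K,R2,b-R2@np.array(pos)
cs={"w3":camat([563.844,119.787,131.316],[179.718,-.0745,86.482]),"w4":camat([513.828,120.453,133.317],[179.757,-.064,86.428])}
w=lambda u,v,k:(u/k,v/k)
P=[("w3",(-50,56.5,62),w(284,178,1.5)),("w3",(0,56.5,62),w(386,178,1.5)),("w3",(0,83,66),w(386,123,1.5)),("w3",(-50,83,66),w(281,122,1.5)),
("w4",(-50,56.5,62),w(308,137,1.2)),("w4",(-50,83,66),w(307,94,1.2)),("w4",(-50,-55,60),w(310,306,1.2))]
for k in("w3","w4","w"):
    x,r=fit(cs,[q for q in P if q[0].startswith(k)],[560,122,-.07]);print(k,x[:2].round(1),np.degrees(x[2]).round(2),r.round(1).tolist())
for u,v in((482,205),(482,252)):print(px2w("w3",u/1.5,v/1.5,55,cs["w3"]),px2w("w3",u/1.5,v/1.5,45,cs["w3"]))
E
```

```text
w3 [562.1 123.2] -4.02 [[0.0, 0.4], [0.3, 0.9], [0.5, -0.5], [-1.1, -0.5]]
w4 [562.4 123.5] -2.96 [[-0.2, 2.1], [0.1, -0.1], [0.0, -3.1]]
w [562.6 123.4] -3.36 [[-0.2, 0.9], [0.0, 0.6], [-0.2, -0.9], [-1.7, 0.0], [0.6, 1.7], [1.2, -0.5], [-0.2, -3.3]]
[613.95790892 163.14387274  55.        ] [615.84536504 161.76971822  45.        ]
[613.70959388 138.52017934  55.        ] [615.58700368 136.14980058  45.        ]
```

```bash
python3 -m jog '0 0 0 0 .68 -2 .44;0 0 0 0 .68 -4 .44;0 0 0 0 .68 -5 .44;0 0 0 0 .68 -5 .44;0 0 0 0 .68 -5 .44' 20;python3 -m jog '0 0 0 0 0 -.5 .44;0 0 0 0 0 -1 .44;0 0 0 0 0 -1 .44;0 0 0 0 0 -1 .44' 20
```

```text
time_s: 31.72
ee_pos: [625.2, -142.8, 28.3]
ee_rot: [179.8, 0.1, 99.4]
force: [0.3, -0.6, 0.9]
gripper_width: 40.5
time_s: 32.22
ee_pos: [623.3, -142.4, 0.8]
ee_rot: [-180.0, -0.0, 99.4]
force: [-0.8, -0.1, -0.8]
gripper_width: 40.4
```

```bash
python3 -m jog '0 0 0 0 0 .08 .44;0 0 0 0 0 .08 .3;0 0 0 0 0 .08 0;0 0 0 0 0 .08 0;0 0 0 0 0 .08 0' 20;python3 -m jog '0 0 0 0 0 0 0;0 0 0 0 0 .5 0;0 0 0 0 0 1.5 0;0 0 0 0 0 3 0;0 0 0 0 0 5 0' 20;python3 -m jog '0 0 0 0 0 1 0;0 0 0 0 0 1 0;0 0 0 0 0 1 0' 20
```

```text
time_s: 32.85
ee_pos: [623.7, -142.4, 3.3]
ee_rot: [180.0, 0.0, 99.4]
force: [1.0, 0.1, 0.1]
gripper_width: 19.7
time_s: 33.48
ee_pos: [622.7, -142.2, 129.0]
ee_rot: [-179.9, -0.1, 99.4]
force: [-0.1, 0.6, -1.7]
gripper_width: 19.7
time_s: 33.85
ee_pos: [622.7, -142.2, 152.0]
ee_rot: [-179.9, -0.1, 99.4]
force: [-0.5, 0.3, -1.0]
gripper_width: 19.6
```

```bash
python3 -m jog '0 0 -2 -2.43 10.25 0 0;0 0 -2.6 -2.43 10.25 0 0;0 0 -2.6 -2.43 10.25 0 0;0 0 -2.6 -2.43 10.25 0 0;0 0 -2.6 -2.43 10.25 0 0' 20;python3 -m jog '0 0 0 0 0 0 0;0 0 0 0 0 0 0;0 0 0 0 0 0 0' 20; python3 -c "
from h import *
s=env.state();print(s['ee_pos'],s['ee_rot'])
save('wrist','w6.png',1.5);np.savez('w6',*cam('wrist'))"
```

```text
time_s: 34.48
ee_pos: [560.7, 116.8, 151.4]
ee_rot: [-179.8, 0.0, 86.6]
force: [0.2, -0.5, -0.7]
gripper_width: 19.6
time_s: 34.85
ee_pos: [563.3, 112.3, 153.0]
ee_rot: [-180.0, 0.0, 86.3]
force: [-0.4, -0.1, -0.6]
gripper_width: 19.6
[563.26173279 112.30322717 152.95013516] [-1.79988980e+02  2.32738143e-02  8.62510652e+01]
```

View pics/w6.png

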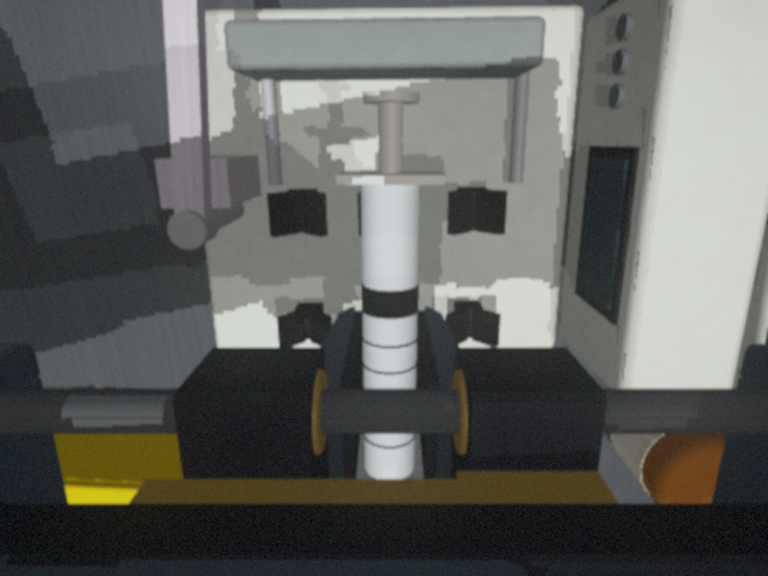

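```bash
python3 - <<'E'
from h import *
d=np.load('w6.npz');c=(d['arr_0'],d['arr_1'],d['arr_2'])
f=lambda u,v,z:px2w('wrist',u/1.5,v/1.5,z,c).round(1)
for z in(159.7,162):print("flange",f(390,178,z),"disc",f(390,97,z+4),"barrel@",f(390,240,z),f(390,470,z))
for z in(46,52,58):print(z,"V1",f(297,188,z),f(297,236,z),"V3",f(477,188,z),f(477,236,z),"f1",f(304,322,z),"f3",f(472,322,z))
E
```

```text
flange [567.2 178.1 159.7] disc [568.8 203.1 163.7] barrel@ [565.8 157.  159.7] [559.7  64.1 159.7]
flange [567.2 178.2 162. ] disc [568.8 202.9 166. ] barrel@ [565.8 157.5 162. ] [559.8  65.8 162. ]
46 V1 [513.7 167.8  46. ] [510.4 140.2  46. ] V3 [615.8 161.   46. ] [615.3 133.3  46. ] f1 [508.4  86.6  46. ] f3 [611.4  79.8  46. ]
52 V1 [514.8 168.3  52. ] [511.6 141.3  52. ] V3 [614.8 161.6  52. ] [614.3 134.5  52. ] f1 [509.7  88.9  52. ] f3 [610.4  82.2  52. ]
58 V1 [516.  168.7  58. ] [512.9 142.4  58. ] V3 [613.7 162.3  58. ] [613.3 135.7  58. ] f1 [510.9  91.1  58. ] f3 [609.5  84.6  58. ]
```

```bash
python3 -m jog '0 0 0 -.04 .03 -1 0;0 0 0 -.04 .03 -2 0;0 0 0 -.04 .03 -3 0;0 0 0 -.04 .03 -3.6 0;0 0 0 -.04 .03 -3.6 0' 20;python3 -m jog '0 0 0 0 0 -.2 0;0 0 0 0 0 -.36 0;0 0 0 0 0 -.36 0' 20
```

```text
time_s: 35.52
ee_pos: [561.4, 114.0, 62.3]
ee_rot: [-179.9, 0.0, 86.3]
force: [-0.5, 0.6, -0.9]
gripper_width: 19.7
time_s: 35.9
ee_pos: [561.9, 114.6, 54.3]
ee_rot: [180.0, -0.0, 86.4]
force: [-0.3, 0.5, -0.8]
gripper_width: 19.4
```

```bash
python3 -m jog '0 0 0 0 0 0 .2;0 0 0 0 0 0 .35;0 0 0 0 0 0 .44;0 0 0 0 0 0 .44;0 0 0 0 0 0 .44' 20;python3 -m jog '0 0 0 0 0 1 .44;0 0 0 0 0 2 .44;0 0 0 0 0 4 .44;0 0 0 0 0 4 .44;0 0 0 0 0 4 .44' 20; python3 -c "
from h import *
s=env.state();print(s['ee_pos'],s['ee_rot'])
save('wrist','w7.png',1.5);np.savez('w7',*cam('wrist'))"
```

```text
time_s: 36.52
ee_pos: [561.9, 114.6, 54.3]
ee_rot: [180.0, -0.0, 86.4]
force: [0.1, -0.3, 0.2]
gripper_width: 40.1
time_s: 37.15
ee_pos: [561.4, 114.5, 153.8]
ee_rot: [-180.0, 0.0, 86.4]
force: [0.3, 0.4, -0.1]
gripper_width: 40.0
[561.39941789 114.49694377 153.78930643] [-1.79962398e+02  1.17531098e-02  8.63742084e+01]
```

View pics/w7.png

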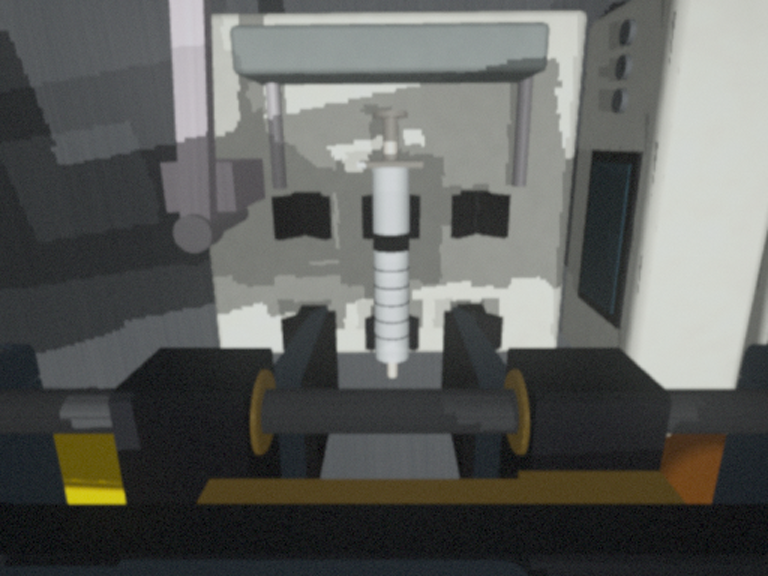

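```bash
python3 - <<'E'
from h import *
d=np.load('w7.npz');c=(d['arr_0'],d['arr_1'],d['arr_2'])
f=lambda u,v,z:px2w('wrist',u/1.5,v/1.5,z,c).round(1)
print("flange",f(391,163,62),"tip",f(392,377,60),"barrelend",f(392,360,65))
print("rear V edges",[f(u,v,52) for u,v in((301,192),(301,240),(481,192),(481,239),(391,195),(391,237))])
import cv2
im=grab_frame("wrist")
for q in("fresh1","used1"):print(q,[(np.array(x["box"]).round().tolist(),round(x["conf"],2)) for x in spotter.look_for(q,"wrist")])
grab_frame("top");grab_frame("side")
for n in("top","side"):
  for q in("fresh1","used1"):print(n,q,[(np.array(x["box"]).round().tolist(),round(x["conf"],2)) for x in spotter.look_for(q,n)])
E
```

```text
flange [565.3 180.7  62. ] tip [558.  55.  60.] barrelend [558.8  68.6  65. ]
rear V edges [array([514.2, 167.7,  52. ]), array([511.1, 140.7,  52. ]), array([614.4, 161.4,  52. ]), array([614. , 134.7,  52. ]), array([564.2, 162.9,  52. ]), array([562.7, 139.1,  52. ])]
fresh1 [([242.0, 72.0, 41.0, 179.0], 0.85)]
used1 []
top fresh1 [([204.0, 189.0, 2.0, 5.0], 0.42)]
top used1 [([297.0, 197.0, 36.0, 11.0], 0.58)]
side fresh1 [([211.0, 230.0, 26.0, 36.0], 0.56), ([210.0, 262.0, 36.0, 48.0], 0.44)]
side used1 []
```

```bash
python3 - <<'E'
from h import *
a=grab_frame("top")[170:225,285:355];b=grab_frame("side")[95:185,255:345]
r=lambda i:cv2.resize(i,(400,int(400*i.shape[0]/i.shape[1])),interpolation=cv2.INTER_CUBIC)
a,b=r(a),r(b);h=max(len(a),len(b));o=np.zeros((h,800,3),np.uint8);o[:len(a),:400]=a;o[:len(b),400:]=b
cv2.imwrite("pics/m.png",o[:,:,::-1])
E
```

```text
(no output)
```

View pics/m.png

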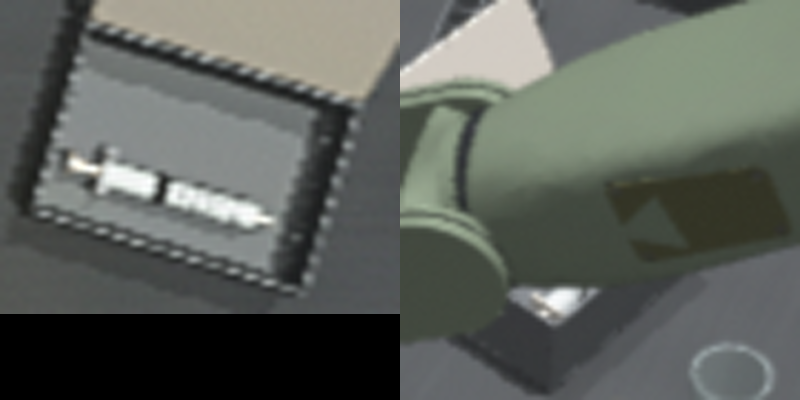

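The waste box shows one syringe from above, possibly with the other stacked under it. I'll verify that by triangulating once the arm is out of the side view, on the way to the clamp knob.

```bash
python3 -m jog '0 0 2 0 0 3 .44;0 0 4 -1 4 4 .44;0 0 6 -2 7 4 .44;0 0 8 -2.5 8.9 4 .7;0 0 9 -2.5 8.9 4 .7';python3 -m jog '0 0 2 0 0 0 .7;0 0 4 0 0 0 .7;0 0 6 0 0 0 .7;0 0 8 0 0 0 .7;0 0 8.7 0 0 0 .7';python3 -m jog '0 0 0 0 0 0 .7;0 0 0 0 0 0 .7'; python3 - <<'E'
from h import *
grab_frame("top");grab_frame("side")
for n in("top","side"):
  for d in spotter.trace("used1",n)+spotter.trace("fresh1",n):
    m=d["region"].astype(np.uint8)
    if m.sum()<5: continue
    r=cv2.minAreaRect(cv2.findNonZero(m)); ys,xs=np.nonzero(m); i,j=xs.argmin(),xs.argmax()
    print(n,round(d["conf"],2),[round(v,1) for v in d["box"]],m.sum(),"c",np.round(r[0],1),np.round(r[1],1),"ends",xs[i],ys[xs==xs[i]].mean(),xs[j],ys[xs==xs[j]].mean())
  for z in(14,24,34,44): print(n,z,w2px(n,[[508.6-83*-.276,-362.7+83*.961,z],[508.6-68*.276,-362.7-68*.961,z],[508.6,-362.7,z]]).round(1).tolist())
for n in("top","side"): cv2.imwrite(f"pics/{n}_n.png",grab_frame(n)[:,:,::-1])
E
```

```text
time_s: 38.38
ee_pos: [498.5, 339.3, 254.7]
ee_rot: [179.9, -0.0, 131.6]
force: [-0.8, -0.4, 0.2]
gripper_width: 57.1
time_s: 39.0
ee_pos: [499.3, 337.1, 254.2]
ee_rot: [180.0, -0.0, 175.0]
force: [0.7, -0.2, -0.0]
gripper_width: 63.8
time_s: 39.25
ee_pos: [499.4, 337.1, 254.2]
ee_rot: [180.0, -0.0, 174.8]
force: [0.0, 0.6, 0.6]
gripper_width: 63.5
top 0.42 [296.6, 198.0, 34.9, 11.4] 173 c [313.6 202.7] [32.5  6.3] ends 298 198.5 329 207.0
top 0.72 [180.2, 186.7, 28.5, 6.3] 122 c [194.  190.1] [28.1  4.7] ends 180 189.5 208 191.0
top 14 [[295.3, 198.3], [330.5, 208.3], [314.7, 203.8]]
top 24 [[295.6, 198.2], [331.0, 208.3], [315.0, 203.8]]
top 34 [[295.8, 198.2], [331.4, 208.3], [315.3, 203.7]]
top 44 [[296.0, 198.1], [331.8, 208.3], [315.7, 203.7]]
side 0.66 [208.6, 259.0, 34.9, 49.1] 296 c [226.5 283.5] [ 7.2 57.2] ends 208 302.5 245 262.0
side 0.42 [216.7, 231.4, 19.9, 32.8] 80 c [226.2 246.4] [ 5.9 35.4] ends 216 260.0 235 233.5
side 14 [[283.2, 173.0], [307.1, 151.6], [296.6, 161.0]]
side 24 [[283.2, 171.3], [307.3, 149.8], [296.7, 159.3]]
side 34 [[283.3, 169.5], [307.5, 148.1], [296.9, 157.5]]
side 44 [[283.4, 167.7], [307.7, 146.2], [297.0, 155.7]]
```

```bash
python3 - <<'E'
import cv2
g=cv2.imread("pics/side_n.png",0)
for y in range(138,182): print(y,"".join(" .:-=+*#%@"[min(9,int(v)*10//256)] for v in g[y,262:330]))
g=cv2.imread("pics/top_n.png",0)
for y in range(188,216): print(y,"".join(" .:-=+*#%@"[min(9,int(v)*10//256)] for v in g[y,286:345]))
E
```

```text
138 %%%%%%%%%%%%#*+=-:::::::::::--++++**********************************
139 %%%%%%%%%%%#*=--::::::::::-=++++************************************
140 %%%%%%%%%%%+=-::::::::::-=++++**************************************
141 %%%%%%%%##*+-:::::::::--=+++****************************************
142 %%%%%%%#*+=-::::::::--=+++******************************************
143 %%%%%%#+=--:::::::--=+++++******************************************
144 %%%%%%*=-::::::::-=+++++********************************************
145 %%%##++-:::::::--=++++++********************************************
146 ###*==-::::::--=+++++++*********************************************
147 **+==-::::::-=++++++++**********************************************
148 ==+++=-:::--=+++++**************************************************
149 ++===+=-:-=++++++***************************************************
150 **++=-====+++++*****************************************************
151 +++++===+++++*******************************************************
152 --=+++++++++********************************************************
153 :
[... 3203 characters left out ...]
 -:..:=++++++++++++======--:-*%%@%%@%%%%@##*++++++=:::...++-
206 --..::---=+++++++++++=========+*+#%%%@@@@@@@#++++=::....---
207 -::.:-++----=+++++++++++=======--=+*%%@%%@@@#+++=-::...:---
208 -:::::::-++----=++++++++++++=========*#*#@@@@@%*=::....+=--
209 ::::::::::::==-:---=+++++++++++========-=*#*=+++=:::...==--
210 :::::::::::::::-++----=+++++++++++=======--==+++=::...:----
211 -:::::::::::::::::-++----=++++++++++++==+++++++=::--..-----
212 :::::::::::::::::::::-++=:---=+++++++++++++++++=:::...-=---
213 -----::::::::::::::::::::-==----=++++++++++++++=-:....-----
214 -------:::::::::::::::::::.:-++----=++++++++++=-::...------
215 ----------:::::::::::::::::::::-++-:---=++++++=:::...==----
```

```bash
python3 -m jog '0 0 0 -6 4 2 .7;0 0 0 -6 4 2 .7;0 0 0 -6 4 2 .7;0 0 0 -6 4 2 .7';python3 -m jog '0 0 0 -6 3 2 .7;0 0 0 -6 3 2 .7;0 0 0 -6 3 2 .7;0 0 0 -6 3 2 .7'; python3 - <<'E'
from h import *
g=grab_frame("side"); cv2.imwrite("pics/side_o.png",g[:,:,::-1])
for q in("used1","bin"):
 for d in spotter.look_for(q,"side"): print(q,round(d["conf"],2),np.round(d["box"]))
g=cv2.cvtColor(g,cv2.COLOR_RGB2GRAY)
for y in range(136,186): print(y,"".join(" .:-=+*#%@"[min(9,int(v)*10//256)] for v in g[y,258:328]))
E
```

```text
time_s: 40.15
ee_pos: [346.7, 439.5, 306.0]
ee_rot: [179.8, 0.1, 175.2]
force: [0.5, -0.8, -0.6]
gripper_width: 63.9
time_s: 40.65
ee_pos: [198.1, 513.3, 355.0]
ee_rot: [179.9, 0.0, 175.1]
force: [0.4, 0.2, 0.4]
gripper_width: 63.5
used1 0.55 [223. 142.  33.  30.]
used1 0.3 [209. 258.  38.  51.]
bin 0.94 [274. 189.  64.  61.]
bin 0.72 [325.  96.  57.  54.]
136 ####################+=-::::::::::::::::::::::::::::::::::-==------::..
137 ###################++-:::::::::::::::::::::::::::::::::::::===------:.
138 #################*==-::::::::::::::::::::::::::::::::::::::::===-----:
139 ################*=-:::::::::::::::::::::::::::::::::::::::::::-==-----
140 ###############+=-:::::::::::::::::::::::::::::::::::::::::::::-------
141 ##############+=-::::::::::::::::--:::::::::::::::::::::::::::--------
142 ############+==-:::::::::::::::-====--::::::::::::::::::::::-=-:------
143 *##########+=-::::::::::::::::-=======---::::::::::::::::::-=-::------
144 =#########+=-::::::::::::::::-=======++=--::::::::::::::::-=-:::------
145 -*#######+=-::::::::::::::::-=======+++++=--:::::::::::::-=-::
[... 2308 characters left out ...]
-----------------=++=====
177 -----=-----------:::..::::::::::::::::------------------------=+======
178 ----===------------::...::::::::::::--------------------------========
179 ---====-------------::....:::::::::---------------------------=+======
180 --==-=---------------:::...::::::::---------------------------=+======
181 --===--------=---------:::...:::::-----------------------------=+=====
182 --==--------=------------:::..:::------------------------------=+=====
183 -==-----------------------::::::--------------------------------=++===
184 -=------------------------------------------===---==------------==++==
185 ==-----------------------------------------==++==-==-------------==+++
```

```bash
python3 - <<'E'
from h import *
T,S=cam("top"),cam("side");PT,PS=[c[0]@np.c_[c[1],c[2]] for c in(T,S)]
for nm,a,b in(("ring",(313,202.3),(295,157)),("nozzle end",(332.5,208),(308,147)),("disc",(298,198.5),(286.5,165.3)),("flange",(303,199),(288,160.5))):
    X=cv2.triangulatePoints(PT,PS,np.array(a,float).reshape(2,1),np.array(b,float).reshape(2,1));print(nm,(X[:3]/X[3]).ravel().round(1))
for z in(14,34):
  d=np.array([-.276,-.961,0]);m=np.array([508.6,-362.7,z]);print(z,[(w2px("side",m+k*d)[0].round(1)).tolist() for k in(68,55,-12,-56,-83)])
# calibration check: bin floor/rim and seated fresh in side
print(w2px("side",[[563+2,124+0,60]]))
s=cv2.imread("pics/side_o.png"); 
g=s.astype(int)
for y in range(146,166,2): print(y,g[y,290:312].sum(1)//3)
E
```

```text
ring [ 513.6 -352.    44.8]
nozzle end [ 490.4 -432.6   35.5]
disc [ 526.6 -291.3   51.8]
flange [ 526.3 -309.9   60.2]
14 [[307.1, 151.6], [305.1, 153.4], [294.7, 162.7], [287.6, 169.1], [283.2, 173.0]]
34 [[307.5, 148.1], [305.5, 149.8], [295.0, 159.2], [287.8, 165.5], [283.3, 169.5]]
[[224.61691946 245.68108422]]
146 [121 124 134 137 138 139 139 140 138 137 132 110  94  86  90 102  93 103
  91  67  56  56]
148 [133 138 139 139 139 139 139 139 140 139 139 139 153 183 231 243 242 223
 144  78  63  82]
150 [139 139 139 139 139 139 138 139 139 142 162 221 236 240 228 229 218 178
 122 105 129 101]
152 [139 140 139 139 139 139 140 148 174 202 221 235 236 226 200 168 173 144
 115  88  67  62]
154 [139 139 139 140 141 152 171 222 239 231 230 218 173 132 121 143 117  80
  64  62  63  62]
156 [140 139 134 119 119 177 228 236 218 200 171 165 155 145 105  70  62  62
  62  62  63  63]
158 [147 175 222 234 199 119  76 118 147 165 165 132  94  69  63  63  63  63
  62  62  63  62]
160 [233 244 245 239 225 187 117 133 145 115  81  65  63  62  62  62  62  63
  62  62  62  62]
162 [245 242 234 217 186 129 124 102  73  63  63  63  62  63  62  63  62  62
  61  62  65  72]
164 [226 215 197 176 148 101  69  62  62  62  62  63  62  63  62  61  61  61
  62  71  77  84]
```

Side-view triangulation puts the visible syringe about 35–50 mm up, with a shaded second one directly beneath it. Both used syringes are in the box, stacked. Next is the bar.

```bash
python3 -m jog '0 0 0 5.9 -3.6 -2 .7;0 0 0 5.9 -3.6 -2 .7;0 0 0 5.9 -3.6 -2 .7;0 0 0 5.9 -3.6 -2 .7';python3 -m jog '0 0 0 5.9 -3.6 -3 .7;0 0 0 5.9 -3.6 -3 .7;0 0 0 5.9 -3.6 -3 .7;0 0 0 5.9 -3.6 -5 .7;0 0 0 5.9 -3.6 -6 .7';python3 -m jog '0 0 0 0 0 0 .7;0 0 0 0 0 0 .7'; python3 - <<'E'
from h import *
grab_frame("top")
for q in("clamp_knob","fresh1"):
  for d in spotter.look_for(q,"top")[:2]: print(q,round(d["conf"],2),np.round(d["box"]))
E
```

```text
time_s: 41.3
ee_pos: [350.3, 418.3, 302.0]
ee_rot: [-179.8, -0.1, 174.4]
force: [-0.7, 0.6, -0.4]
gripper_width: 63.6
time_s: 41.92
ee_pos: [494.0, 330.3, 151.3]
ee_rot: [-179.9, -0.2, 174.7]
force: [-0.0, -0.6, 0.3]
gripper_width: 63.8
time_s: 42.18
ee_pos: [495.1, 332.6, 155.6]
ee_rot: [179.9, 0.1, 174.9]
force: [0.6, 0.3, 1.0]
gripper_width: 63.8
clamp_knob 0.67 [159. 143.  58.  78.]
clamp_knob 0.43 [158. 205.  26.  10.]
fresh1 0.45 [180. 189.  28.   4.]
```

```bash
python3 -m jog '0 0 0 -.06 .03 -1 .7;0 0 0 -.06 .03 -1.7 .7;0 0 0 -.06 .03 -2.06 .7;0 0 0 -.06 .03 -2.06 .7' 45;python3 -m jog '0 0 0 0 0 0 0;0 0 0 0 0 0 0;0 0 0 0 0 0 0;0 0 0 0 0 0 0;0 0 0 0 0 0 0' 45;python3 -m jog '0 0 0 0 0 0 0;0 0 0 0 0 .2 0;0 0 0 0 0 .4 0;0 0 0 0 0 .45 0;0 0 0 0 0 .45 0' 45
```

```text
time_s: 42.82
ee_pos: [492.9, 333.0, 102.9]
ee_rot: [180.0, 0.0, 174.9]
force: [0.6, 1.1, 0.8]
gripper_width: 63.7
time_s: 43.45
ee_pos: [492.0, 330.6, 102.1]
ee_rot: [-179.7, -0.1, 174.9]
force: [-0.4, -5.6, 0.4]
gripper_width: 18.9
time_s: 44.08
ee_pos: [491.2, 330.1, 111.6]
ee_rot: [-179.7, -0.3, 174.9]
force: [0.4, -6.8, -8.2]
gripper_width: 19.3
```

```bash
python3 - <<'E'
import numpy as np
c=np.array([471.1,156]);a=np.radians(np.linspace(83.4,-3.2,11));p=c+176*np.c_[np.cos(a),np.sin(a)]
p0=c+176*np.array([np.cos(a[0]),np.sin(a[0])]);print(p0)
print(((p[1:6]-p0)/25).round(2).tolist());print(((p[6:]-p[5])/25).round(2).tolist())
E
```

```text
[491.32893849 330.83360675]
[[1.04, -0.2], [2.05, -0.56], [2.98, -1.06], [3.83, -1.7], [4.58, -2.46]]
[[0.62, -0.86], [1.11, -1.81], [1.44, -2.82], [1.62, -3.86], [1.64, -4.93]]
```

```bash
python3 -m jog '0 0 0 1.04 -.2 0 0;0 0 0 2.05 -.56 0 0;0 0 0 2.98 -1.06 0 0;0 0 0 3.83 -1.7 0 0;0 0 0 4.58 -2.46 0 0' 45;python3 -m jog '0 0 0 .62 -.86 0 0;0 0 0 1.11 -1.81 0 0;0 0 0 1.44 -2.82 0 0;0 0 0 1.62 -3.86 0 0;0 0 0 1.64 -4.93 0 0' 45;python3 -m jog '0 0 0 0 0 0 0;0 0 0 0 0 0 0;0 0 0 0 0 0 0' 45
```

```text
time_s: 44.7
ee_pos: [607.8, 270.6, 113.0]
ee_rot: [180.0, -0.1, 174.8]
force: [-5.1, 0.5, -7.8]
gripper_width: 19.1
time_s: 45.32
ee_pos: [655.0, 148.7, 115.6]
ee_rot: [179.6, 0.8, 174.8]
force: [9.5, 2.1, -7.8]
gripper_width: 18.9
time_s: 45.7
ee_pos: [654.7, 147.7, 115.6]
ee_rot: [179.8, 0.8, 174.9]
force: [8.8, 0.2, -8.1]
gripper_width: 18.6
```

```bash
python3 -m jog '0 0 0 0 -.05 -.3 0;0 0 0 0 -.05 -.6 0;0 0 0 0 -.05 -.8 0;0 0 0 0 -.05 -.8 0' 45;python3 -m jog '0 0 0 0 0 -.2 0;0 0 0 0 0 -.3 0;0 0 0 0 0 -.3 0' 45
```

```text
time_s: 46.2
ee_pos: [655.2, 146.9, 95.9]
ee_rot: [179.8, 0.8, 174.9]
force: [7.9, 0.9, -5.3]
gripper_width: 19.2
time_s: 46.58
ee_pos: [655.3, 147.0, 88.9]
ee_rot: [179.8, 0.9, 174.9]
force: [8.0, 0.2, -4.2]
gripper_width: 19.1
```

```bash
python3 -m jog '0 0 0 0 0 -.1 0;0 0 0 0 0 -.16 0;0 0 0 0 0 -.16 0;0 0 0 0 0 -.16 0' 45; python3 -m jog '0 0 0 0 0 -.1 0;0 0 0 0 0 -.1 0' 45
```

```text
time_s: 47.08
ee_pos: [655.9, 147.1, 87.0]
ee_rot: [179.7, 1.0, 174.9]
force: [7.5, -1.0, 2.4]
gripper_width: 19.0
time_s: 47.32
ee_pos: [656.2, 147.0, 85.5]
ee_rot: [179.7, 1.0, 174.9]
force: [5.7, -0.5, 6.7]
gripper_width: 18.9
```

```bash
python3 -m jog '0 0 0 0 0 .05 .2;0 0 0 0 0 .05 .4;0 0 0 0 0 .05 .6;0 0 0 0 0 .05 .6;0 0 0 0 0 .05 .6' 20; python3 -m jog '0 0 0 0 0 1 .6;0 0 0 0 0 2.5 .6;0 0 0 0 0 4.5 .6;0 0 0 0 0 6.5 .6;0 0 0 0 0 8.5 .6' ; python3 -m jog '0 0 0 1.3 0 .6 1;0 0 0 1.3 0 .6 1;0 0 0 1.3 0 .6 1;0 0 0 1.3 0 .6 1'
python3 - <<'E'
from h import *
s=env.state();print(s["ee_pos"],s["ee_rot"])
im=grab_frame("wrist");cv2.imwrite("pics/w8.png",cv2.resize(im,None,fx=1.5,fy=1.5)[:,:,::-1])
c=cam("wrist");np.savez("w8",*c)
for q in("clamp_knob","fresh1","used1"):
  for d in spotter.trace(q,"wrist")[:2]: print(q,round(d["conf"],2),np.round(d["box"]),d["region"].sum())
print(w2px("wrist",[[647,151,100],[647,145,100],[471,156,80],[471,161,80],[563,123,60]],c).round(1))
E
```

```text
time_s: 47.95
ee_pos: [648.3, 146.8, 81.1]
ee_rot: [-180.0, -0.0, 174.9]
force: [-0.4, 0.6, -0.3]
gripper_width: 54.1
time_s: 48.58
ee_pos: [648.1, 146.9, 295.3]
ee_rot: [180.0, -0.0, 174.9]
force: [0.8, -0.1, 0.1]
gripper_width: 54.7
time_s: 49.08
ee_pos: [679.8, 146.8, 307.6]
ee_rot: [-180.0, -0.2, 174.9]
force: [0.2, 0.7, -0.3]
gripper_width: 90.1
[679.82346841 146.81852718 307.60584626] [-1.79969363e+02 -1.50309579e-01  1.74883406e+02]
clamp_knob 0.87 [247.   0.  20. 143.] 1760
clamp_knob 0.3 [176.   0. 174. 211.] 30448
fresh1 0.74 [178.  44. 125.  31.] 1735
fresh1 0.28 [112. 178.  64.  67.] 2043
[[260.  133.8]
 [254.9 134.3]
 [250.  -31.5]
 [254.6 -32. ]
 [231.   63.2]]
```

```bash
python3 - <<'E'
from h import *
c=cam("wrist");im=grab_frame("wrist")
d=spotter.trace("clamp_knob","wrist")[0];m=d["region"];g=cv2.cvtColor(im,cv2.COLOR_RGB2GRAY)
pts=[]
for v in range(0,118,4):
    xs=np.nonzero(m[v])[0]
    if len(xs): pts.append(px2w("wrist",xs.mean(),v,80,c))
pts=np.array(pts);k=np.polyfit(pts[:,0],pts[:,1],1);print("bar angle",np.degrees(np.arctan(k[0])),"y@647",np.polyval(k,647),"y@471",np.polyval(k,471),"rms",np.std(pts[:,1]-np.polyval(k,pts[:,0])))
for z in(90,96,102): print(z,"w px widths")
for v in range(100,146,2): print(v,"".join(" .:-=+*#%@"[min(9,int(x)*10//256)] for x in g[v,225:290]))
# bar height: width of bar in px -> depth
w=[np.ptp(np.nonzero(m[v])[0])+1 for v in range(10,100,5) if m[v].any()];print("bar px width",w)
f=spotter.trace("fresh1","wrist")[0]["region"];ys,xs=np.nonzero(f);p=[px2w("wrist",u,ys[xs==u].mean(),60,c) for u in range(xs.min()+2,xs.max()-2,6)]
p=np.array(p);kk=np.polyfit(p[:,1],p[:,0],1);print("fresh axis yaw dev from y",np.degrees(np.arctan(-kk[0])),"ends",p[0],p[-1],"x@y123",np.polyval(kk,123))
for z in(70,74,80,100):
  print(z,w2px("wrist",[[560,149,z],[560,163,z]],c)[:,0])
E
```

```text
bar angle -2.610967763479665 y@647 148.38092089289913 y@471 156.4067944425541 rms 0.31211566347713404
90 w px widths
96 w px widths
102 w px widths
100 %%%%%#########+++==+==:::-===========-::-=+++++++++++++++++++++++
102 %%%%%#########*++=====-::-===========-::-=+++++++++++++++++++++++
104 %%%%%##########*+=====-::-============::-==++==========+=+=======
106 %%%%%###########+=+=+=-:::-===========::-=====+==================
108 %%%%%%##########++++==-:::-==+========::-====+++++++++++=++++++++
110 %%%%%%%%%%######+++++=-:::-=++++++++++-:-====++******++++++++****
112 %%%%%%%%%#####%%#*+++=-:::-=+++++***++-:-=====++********+++++****
114 %%%%%%%%%%%%%%%%%#***+=:::-=++++++==+=-:-====+++*******+*+++*++++
116 %%%%%%%%%%%%%%%%%%***+======+=================++++++++++++++++++=
118 %%%%%%%%%%%%%%%%%%#*******++===========+===================++++++
120 %%%%%%%%%%%%%%%%%%%#******+++++=+=======+=======++++******#######
122 %%%%%%%%%%%%%%%%%%%%*******++++=====++++++==+*******#############
124 %%%%%%%%%%%%%%%%%%%%#*****++=---::--+**+++++***##################
126 %%%%%%%%%%%%%%%%%%%%%#****+=::::::::::
[... 798 characters left out ...]
np.int64(12), np.int64(12), np.int64(12), np.int64(11), np.int64(12), np.int64(12), np.int64(12), np.int64(11), np.int64(11)]
 ** On entry to DLASCL parameter number  4 had an illegal value
 ** On entry to DLASCL parameter number  4 had an illegal value
 ** On entry to DLASCL parameter number  4 had an illegal value
 ** On entry to DLASCL parameter number  4 had an illegal value
 ** On entry to DLASCL parameter number  5 had an illegal value
 ** On entry to DLASCL parameter number  4 had an illegal value<stdin>:13: RuntimeWarning: Mean of empty slice.
  ret = ret.dtype.type(ret / rcount)
Traceback (most recent call last):
numpy.linalg.LinAlgError: SVD did not converge in Linear Least Squares
```

```bash
python3 - <<'E'
from h import *
c=cam("wrist");grab_frame("wrist");f=spotter.trace("fresh1","wrist")[0]["region"]
ys,xs=np.nonzero(f);us=[u for u in range(xs.min()+2,xs.max()-1,6) if (xs==u).any()]
p=np.array([px2w("wrist",u,ys[xs==u].mean(),60,c) for u in us]);k=np.polyfit(p[:,1],p[:,0],1)
print("fresh tilt",np.degrees(np.arctan(-k[0])),"y range",p[0][1],p[-1][1],"x@123",np.polyval(k,123))
for z in(108,112,126): print(z,"knob top predicted px",w2px("wrist",[[646.5,148,z],[636.5,148,z],[656.5,148,z]],c).round(1).tolist())
grab_frame("top")
for q in("used1","bin_lid","bottle_a","beaker","spatula","jar"):
  print(q,[(np.round(d["box"]).tolist(),round(d["conf"],2)) for d in spotter.look_for(q,"top")][:3])
E
```

```text
fresh tilt -3.0852760357779 y range 59.48167313474032 198.99805290026222 x@123 562.5766541139883
108 knob top predicted px [[257.2, 133.3], [256.4, 124.5], [258.0, 142.0]]
112 knob top predicted px [[257.2, 133.7], [256.3, 124.9], [258.0, 142.5]]
126 knob top predicted px [[257.1, 135.3], [256.2, 126.0], [257.9, 144.3]]
used1 [([298.0, 197.0, 34.0, 12.0], 0.57), ([221.0, 140.0, 17.0, 15.0], 0.23)]
bin_lid [([225.0, 221.0, 51.0, 44.0], 0.96), ([299.0, 153.0, 59.0, 35.0], 0.88), ([356.0, 216.0, 60.0, 47.0], 0.64)]
bottle_a [([223.0, 139.0, 17.0, 16.0], 0.54)]
beaker [([289.0, 234.0, 17.0, 16.0], 0.66), ([304.0, 155.0, 52.0, 33.0], 0.44)]
spatula [([281.0, 142.0, 28.0, 16.0], 0.67), ([166.0, 143.0, 51.0, 77.0], 0.25)]
jar [([300.0, 198.0, 32.0, 10.0], 0.7), ([123.0, 180.0, 14.0, 8.0], 0.63), ([193.0, 190.0, 20.0, 5.0], 0.38)]
```

```bash
python3 -c "
from h import *
print(env.job_done(), env.state()['time_s'])"
```

```text
the job is handed in; nothing more can be done
the job is handed in; nothing more can be done
```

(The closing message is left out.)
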